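Mix the sample jars, load the carrier, couple it to the drive

ROBOT

A 7-joint arm with a two-finger parallel gripper is mounted at the origin on the work surface. World frame = base frame: x ahead of the robot, y to its left, z up, the work surface at z = 0. Lengths are in m, angles in rad, forces in N, time in s.
With the tool pointing down it reaches from about 0.4 to 0.9 m from the base axis. Payload 5.5 kg.
Tool frame: the origin (TCP) lies at the very end of the fingers, on their centre line; the grasp point (between the pads) lies 19 mm behind it; z points along the fingers, y is the line along which they close (so a half turn about z gives the same grasp; the last joint's range is limited). The gripper opens to 92 mm and grips with 3 to 60 N. Pads are 19 mm wide; open, the fingers measure 130 mm over their backs; the gripper's body (75 mm by 190 mm) begins 47 mm behind the grasp point.
Start: joints at [-1.042, 0.501, -0.427, 1.55, 0.221, 1.138, -0.21], TCP at [0.171, 0.627, 0.227] pointing down, gripper open.
Joint ranges: [-2.88, 2.88], [-0.31, 2.03], [-1.54, 1.56], [0.2, 2.42], [-1.41, 4.55], [0.19, 2.02], [-2.57, 2.57]. Speed limits (rad/s): [2.57, 2.57, 3.14, 3.14, 3.14, 3.14, 3.14].

INTERFACE

Orientations are given as a unit quaternion [w, x, y, z].
In Python, from plant import read_state, eyes, sign_off gives the robot as it stands.
- The arm moves only by the tool play_rows, never from a script. Its argument "motion" is one flat list of numbers, 7 for each row, row after row: the turn, a rotation vector about the tool's x, y, z in rad, then the shift along the tool's x, y, z in m, then the gripper's target within -1 to 1 (shut at 1, half-way at 0, fully open at -1). In form: [wx, wy, wz, x, y, z, fingers, wx, wy, wz, x, y, z, fingers, ...]. A call has 1 to 5 rows; each row is the pose to reach, as a shift and turn from the pose commanded when the call began, along the tool's axes at that moment; what a row does not reach only later rows make up. A row lasts 1/8 s, in which the tool goes at most 62.5 mm and 10.7 degrees, less where a joint would pass 70% of its speed; a pose out of reach is approached as far as the arm can. A call with a gripper value outside its range is refused whole. The fingers move at their own pace and stop on an object; the grip force is fixed at half the most. Time passes only in rows, so rows that repeat a pose let the fingers close. It gives the time, the measured TCP pose, the force, the opening and the grip force at its end, in the units of the state.
- read_state(): the state, without advancing time (a new reading comes with each control period).
- eyes.camera(name): name is "scene" or "top" or "wrist"; returns a dict with "image" (420x560x3 uint8, red, green, blue), "fov_y" (degrees; the focal length in pixels is half the picture's height over the tangent of half this angle, whatever the lens; pixels are square), "cx", "cy" (the principal point, pixels), "eye" and "orientation" of the camera in the world. Camera axes: x right, y up, looking along -z (the intrinsics and any distortion apply to the point x, -y, -z); pixel columns grow to the right and rows downward; lengths in m; the calibration is good to about 2 mm. The wrist camera is an equidistant fisheye: a pixel r from the principal point sees the ray r / f radians off the axis. A picture is of the moment at which its call begins. There is no depth.
- sign_off(): hands the job in; it is judged then, once.
The state is a dict: "t": time; "joints": joint angles; "qvel": joint speeds; "joint_efforts": joint torques, N m; "position": TCP position; "orientation": TCP orientation; "contact_force": force on the tool from outside, world axes, zero at the start; "ft_torque": the same for the moment, N m; "gripper_width": finger opening in m; "gripper_force": force on a finger pad.
Only numpy, scipy, OpenCV 4.12 (cv2) and the standard library are available. Lean on these libraries where they do the work, as an engineer would, in place of code of your own. Each camera call takes 0.05 s, during which the arm holds its last target. There are 200 camera calls.

TASK

One after the other, from the tallest jar to the shortest (there may be three or four), press each jar upright onto the mixer's sprung pad until the pad is fully down, keep it there for a good second, and stand it right down in a cup of the four-cup carrier (one per cup, any cup). When all are in, lift the loaded carrier by the block on its hub, lower it onto the drive base so that the socket in its hub sits fully home over the steel ball, and only then press its latch lever right down. Leave the beaker, tip box and timer where they are, and finish with every jar still standing in its cup.

Things in the scene. Friction and masses are not known exactly. Their poses are not given: they have to be found in the camera images.
- hub_grip (a point): centre of the carrier's grip: an upright square grey block 28 x 28 mm across, 54 mm high, on top of the hub. The carrier is a loose aluminium cross about 185 mm across, about 0.46 kg empty, 101 mm high to the top of the block, standing on the bench on its cups and hub; this point is in the middle of the part to grip, 84 mm above its underside, on its axis. Axes are the carrier's: z up, x along the latch lever (outwards); the block's faces are square to x and y
- socket (a point): centre of the ball socket in the carrier's hub, 26 mm above the carrier's underside, on its axis (carrier axes). The socket is a bore of 29 mm diameter, open below, under the square block; when seated this point meets ball
- ball (a point): centre of the steel ball (25 mm diameter) on the drive base: a round grey housing 200 mm across, fixed to the bench, with a flat steel disc 188 mm across, its top 60 mm above the bench; the ball centre is 26 mm above that disc. Seated, the carrier's four cups stand flat on the disc; the carrier may be at any yaw
- lever (a joint): latch lever on the carrier, hinged 27 mm from the carrier's axis, 26 mm above its underside: 0 = raised about 40 degrees (unlatched, starts near there), 0.7 rad = right down (latched, a tooth then grips under the ball). Stays where it is left; pressing it takes about 3 N at its pad
- lever_pad (a point): top face of the black finger pad (20 mm square) near the outer end of the latch lever. Raised: about 51 mm out from the carrier's axis and 79 mm above its underside. Right down: 79 mm out and 51 mm above its underside; the lever's top face is then level and runs from 35 to 89 mm out, 16 mm wide, above the cups' rims. The lever lies midway between two cups
- cup0 (a point): centre of the inner floor of cup 0 of the carrier, 4 mm above the carrier's underside, 66 mm from its axis, 45 degrees from the carrier's x. Bore 47 mm diameter, 38 mm deep, wall 4 mm (rim 42 mm above the underside)
- cup1 (a point): centre of the inner floor of cup 1 of the carrier, 4 mm above the carrier's underside, 66 mm from its axis, 135 degrees from the carrier's x. Bore 47 mm diameter, 38 mm deep, wall 4 mm (rim 42 mm above the underside)
- cup2 (a point): centre of the inner floor of cup 2 of the carrier, 4 mm above the carrier's underside, 66 mm from its axis, 225 degrees from the carrier's x. Bore 47 mm diameter, 38 mm deep, wall 4 mm (rim 42 mm above the underside)
- cup3 (a point): centre of the inner floor of cup 3 of the carrier, 4 mm above the carrier's underside, 66 mm from its axis, 315 degrees from the carrier's x. Bore 47 mm diameter, 38 mm deep, wall 4 mm (rim 42 mm above the underside)
- pad_top (a point): centre of the top face of the mixer's round black rubber pad, 52 mm diameter, on a white box 105 x 105 mm fixed to the bench; 112 mm above the bench when up
- pad (a joint): how far the mixer's sprung pad is pressed in: 0 = up, 0.008 m = fully down (against a stop; about 3 N to start and 8.5 N at the bottom)
- jar_a_centre (a point): centre (half-way up, 52.0 mm above its underside) of the tallest sample jar: clear straight-sided jar with white cap, 40 mm diameter all the way up, 104 mm high, 70 g; z is its axis. One of four kinds alike but for height (104, 94, 84 and 74 mm); three or all four are there. May be absent
- jar_b_centre (a point): centre (half-way up, 47.0 mm above its underside) of the second tallest sample jar: clear straight-sided jar with white cap, 40 mm diameter all the way up, 94 mm high, 70 g; z is its axis. One of four kinds alike but for height (104, 94, 84 and 74 mm); three or all four are there. May be absent
- jar_c_centre (a point): centre (half-way up, 42.0 mm above its underside) of the third tallest sample jar: clear straight-sided jar with white cap, 40 mm diameter all the way up, 84 mm high, 70 g; z is its axis. One of four kinds alike but for height (104, 94, 84 and 74 mm); three or all four are there. May be absent
- jar_d_centre (a point): centre (half-way up, 37.0 mm above its underside) of the shortest sample jar: clear straight-sided jar with white cap, 40 mm diameter all the way up, 74 mm high, 70 g; z is its axis. One of four kinds alike but for height (104, 94, 84 and 74 mm); three or all four are there. May be absent
- jar_a: the same tallest jar, its origin at the centre of its underside; z is its axis
- jar_b: the same second tallest jar, its origin at the centre of its underside; z is its axis
- jar_c: the same third tallest jar, its origin at the centre of its underside; z is its axis
- jar_d: the same shortest jar, its origin at the centre of its underside; z is its axis
- mixer: the mixer as a whole (white box with the sprung pad on top), 105 x 105 mm, origin under its centre, fixed
- beaker: bystander: open glass beaker, 64 mm across and 75 mm high, origin under its centre; leave alone
- tipbox: bystander: grey box of pipette tips with clear lid, 80 x 115 x 60 mm, origin under its centre; leave alone
- timer: bystander: flat white bench timer 50 x 60 x 21 mm, origin under its centre; leave alone
Not all that is in view belongs to the job. Leave any orange or purple look-alike of the jar_a alone.

How it is judged:
On the way, in this order (a step that is already met when the one before it is completed fails the run):
1. the tallest jar is held upright on the mixer pad, fully pressed down (z of jar_a_centre in the frame of mixer below 0.1572 m and horizontal distance between jar_a_centre and pad_top below 0.03 m and contact force between jar_a and mixer above 2 N and angle between jar_a_centre's own z axis and vertical below 0.25 rad), for 0.5 s.
2. the second tallest jar is held upright on the mixer pad, fully pressed down (z of jar_b_centre in the frame of mixer below 0.1522 m and horizontal distance between jar_b_centre and pad_top below 0.03 m and contact force between jar_b and mixer above 2 N and angle between jar_b_centre's own z axis and vertical below 0.25 rad), for 0.5 s.
3. the third tallest jar is held upright on the mixer pad, fully pressed down (z of jar_c_centre in the frame of mixer below 0.1472 m and horizontal distance between jar_c_centre and pad_top below 0.03 m and contact force between jar_c and mixer above 2 N and angle between jar_c_centre's own z axis and vertical below 0.25 rad), for 0.5 s.
4. the shortest jar is held upright on the mixer pad, fully pressed down (z of jar_d_centre in the frame of mixer below 0.1422 m and horizontal distance between jar_d_centre and pad_top below 0.03 m and contact force between jar_d and mixer above 2 N and angle between jar_d_centre's own z axis and vertical below 0.25 rad), for 0.5 s.
5. the carrier, with all jars in, has its socket fully home on the ball, lever still up (distance between socket and ball below 0.006 m and angle between socket's own z axis and vertical below 0.06 rad and value of joint lever below 0.4 rad and ((horizontal distance between jar_a_centre and cup0 below 0.008 m and z of jar_a_centre in the frame of cup0 below 0.057 m) or (horizontal distance between jar_a_centre and cup1 below 0.008 m and z of jar_a_centre in the frame of cup1 below 0.057 m) or (horizontal distance between jar_a_centre and cup2 below 0.008 m and z of jar_a_centre in the frame of cup2 below 0.057 m) or (horizontal distance between jar_a_centre and cup3 below 0.008 m and z of jar_a_centre in the frame of cup3 below 0.057 m)) and angle between each of jar_a_centre, jar_b_centre, jar_c_centre, jar_d_centre's own z axis and vertical below 0.2 rad and linear speed of each of jar_a, jar_b, jar_c, jar_d below 0.03 m/s and ((horizontal distance between jar_b_centre and cup0 below 0.008 m and z of jar_b_centre in the frame of cup0 below 0.052 m) or (horizontal distance between jar_b_centre and cup1 below 0.008 m and z of jar_b_centre in the frame of cup1 below 0.052 m) or (horizontal distance between jar_b_centre and cup2 below 0.008 m and z of jar_b_centre in the frame of cup2 below 0.052 m) or (horizontal distance between jar_b_centre and cup3 below 0.008 m and z of jar_b_centre in the frame of cup3 below 0.052 m)) and ((horizontal distance between jar_c_centre and cup0 below 0.008 m and z of jar_c_centre in the frame of cup0 below 0.047 m) or (horizontal distance between jar_c_centre and cup1 below 0.008 m and z of jar_c_centre in the frame of cup1 below 0.047 m) or (horizontal distance between jar_c_centre and cup2 below 0.008 m and z of jar_c_centre in the frame of cup2 below 0.047 m) or (horizontal distance between jar_c_centre and cup3 below 0.008 m and z of jar_c_centre in the frame of cup3 below 0.047 m)) and ((horizontal distance between jar_d_centre and cup0 below 0.008 m and z of jar_d_centre in the frame of cup0 below 0.042 m) or (horizontal distance between jar_d_centre and cup1 below 0.008 m and z of jar_d_centre in the frame of cup1 below 0.042 m) or (horizontal distance between jar_d_centre and cup2 below 0.008 m and z of jar_d_centre in the frame of cup2 below 0.042 m) or (horizontal distance between jar_d_centre and cup3 below 0.008 m and z of jar_d_centre in the frame of cup3 below 0.042 m))), for 0.2 s.
6. the latch lever is pressed right down on the seated carrier (distance between socket and ball below 0.006 m and angle between socket's own z axis and vertical below 0.06 rad and value of joint lever above 0.6 rad), for 0.2 s.
At the end, for the whole second after the job is handed in: the carrier is seated on the ball (socket centre within 6 mm of the ball centre, tilt under 0.06 rad), the lever beyond 0.6 rad, and every jar present stands upright at rest in a cup (axis within 8 mm of the cup's, within 5 mm of its floor) (all of step 6 and ((horizontal distance between jar_a_centre and cup0 below 0.008 m and z of jar_a_centre in the frame of cup0 below 0.057 m) or (horizontal distance between jar_a_centre and cup1 below 0.008 m and z of jar_a_centre in the frame of cup1 below 0.057 m) or (horizontal distance between jar_a_centre and cup2 below 0.008 m and z of jar_a_centre in the frame of cup2 below 0.057 m) or (horizontal distance between jar_a_centre and cup3 below 0.008 m and z of jar_a_centre in the frame of cup3 below 0.057 m)) and angle between each of jar_a_centre, jar_b_centre, jar_c_centre, jar_d_centre's own z axis and vertical below 0.2 rad and linear speed of each of jar_a, jar_b, jar_c, jar_d below 0.03 m/s and ((horizontal distance between jar_b_centre and cup0 below 0.008 m and z of jar_b_centre in the frame of cup0 below 0.052 m) or (horizontal distance between jar_b_centre and cup1 below 0.008 m and z of jar_b_centre in the frame of cup1 below 0.052 m) or (horizontal distance between jar_b_centre and cup2 below 0.008 m and z of jar_b_centre in the frame of cup2 below 0.052 m) or (horizontal distance between jar_b_centre and cup3 below 0.008 m and z of jar_b_centre in the frame of cup3 below 0.052 m)) and ((horizontal distance between jar_c_centre and cup0 below 0.008 m and z of jar_c_centre in the frame of cup0 below 0.047 m) or (horizontal distance between jar_c_centre and cup1 below 0.008 m and z of jar_c_centre in the frame of cup1 below 0.047 m) or (horizontal distance between jar_c_centre and cup2 below 0.008 m and z of jar_c_centre in the frame of cup2 below 0.047 m) or (horizontal distance between jar_c_centre and cup3 below 0.008 m and z of jar_c_centre in the frame of cup3 below 0.047 m)) and ((horizontal distance between jar_d_centre and cup0 below 0.008 m and z of jar_d_centre in the frame of cup0 below 0.042 m) or (horizontal distance between jar_d_centre and cup1 below 0.008 m and z of jar_d_centre in the frame of cup1 below 0.042 m) or (horizontal distance between jar_d_centre and cup2 below 0.008 m and z of jar_d_centre in the frame of cup2 below 0.042 m) or (horizontal distance between jar_d_centre and cup3 below 0.008 m and z of jar_d_centre in the frame of cup3 below 0.042 m))); the robot touches nothing.
It fails at once if the beaker is pushed aside by more than 3 cm (distance of beaker from where it was at the start of the episode above 0.03 m).
It fails at once if the tipbox is pushed aside by more than 3 cm (distance of tipbox from where it was at the start of the episode above 0.03 m).
It fails at once if the timer is pushed aside by more than 3 cm (distance of timer from where it was at the start of the episode above 0.03 m).
Of jar_a, jar_b, jar_c, jar_d only 3 to 4 are there at a start; the rules pass over those that are not, and their reading is None.
At some moment in a run one of carrier may be knocked a few centimetres aside while the robot is not near it.
It also fails if it takes over 210 s, if anything falls off the work surface, if the arm or the gripper's body presses on something with over 40 N, if the wrist force passes 120 N, or if a joint passes its speed limit or range.

## Working session

There is one attempt and no reset: what is moved stays moved. The work goes in short steps, Python scripts to look and compute and a tool call to move; the robot and the scene stay as the last step left them, time stands still between calls to the robot, and variables do not carry over. Pictures are saved under pics/ and viewed, at most 18 in all, crops included, and the job is handed in when it is done.

Besides the shell and the picture viewer there is one more tool, called after "Call:" in YAML: its name, and indented under it one key for each argument. play_rows: Moves the arm, as the interface text tells. Its arguments: {"type":"object","properties":{"motion":{"type":"array","items":{"type":"number"}}},"required":["motion"]}

```bash
mkdir -p pics; ls
cat > h.py <<'E'
import numpy as np, cv2
from plant import read_state, eyes, sign_off
from scipy.spatial.transform import Rotation as R
def rot(q): return R.from_quat([q[1],q[2],q[3],q[0]])
def snap(n,fn=None):
    c=eyes.camera(n)
    if fn: cv2.imwrite('pics/'+fn,c['image'][:,:,::-1])
    return c
def foc(c): return c['image'].shape[0]/2/np.tan(np.radians(c['fov_y'])/2)
def ray(c,u,v,fish=False):
    x=(u-c['cx'])/foc(c); y=(v-c['cy'])/foc(c)
    if fish:
        r=np.hypot(x,y); s=np.sin(r)/r if r>1e-9 else 1.; d=np.array([x*s,-y*s,-np.cos(r)])
    else: d=np.array([x,-y,-1.])
    return rot(c['orientation']).apply(d)
def plane(c,u,v,z,fish=False):
    d=ray(c,u,v,fish); e=np.array(c['eye']); return e+d*(z-e[2])/d[2]
def proj(c,p,fish=False):
    q=rot(c['orientation']).inv().apply(np.array(p)-c['eye']); x,y,z=q[0],-q[1],-q[2]
    if fish:
        r=np.hypot(x,y); t=np.arctan2(r,z); k=t/r if r>1e-9 else 1/z; x,y=x*k,y*k
    else: x,y=x/z,y/z
    return c['cx']+foc(c)*x, c['cy']+foc(c)*y
E
python3 - <<'E'
from h import *
for n in ['scene','top','wrist']:
    c=snap(n,n+'0.png'); print(n,c['fov_y'],c['cx'],c['cy'],c['eye'],c['orientation'],[k for k in c])
s=read_state(); print(s)
E
```

```text
pics
scene 46.67928802837813 284.52172747521644 202.2680009521045 [ 1.1829902  -0.55844023  1.18485597] [0.86355641 0.30705347 0.12726252 0.37920013] ['image', 'fov_y', 'cx', 'cy', 'eye', 'orientation']
top 49.026989018017595 277.3022700159262 215.19316823125 [0.34959147 0.05413877 1.51522564] [ 0.71600018  0.04251971 -0.05218386 -0.69484722] ['image', 'fov_y', 'cx', 'cy', 'eye', 'orientation']
wrist 65.70646984690485 276.33229510939094 208.56534529950025 [0.10696305 0.6457871  0.38280795] [ 0.78764076 -0.10202546 -0.07653799  0.60278916] ['image', 'fov_y', 'cx', 'cy', 'eye', 'orientation']
{'t': 0.15, 'joints': array([-1.04181086,  0.50160684, -0.42686504,  1.5511674 ,  0.22077667,
        1.13831449, -0.2102644 ]), 'qvel': array([ 2.06597907e-03, -2.54008514e-03, -1.60704887e-03, -3.25856687e-03,
       -5.40130134e-05,  1.01723395e-03,  7.85395769e-04]), 'joint_efforts': array([-6.58057150e-03, -5.67102778e+01, -5.82608029e+00, -2.79451489e+01,
       -6.88574254e-02,  2.65714084e-02,  1.15907383e-04]), 'position': array([0.17060059, 0.62667146, 0.22595358]), 'orientation': array([-1.39321809e-04,  1.32457703e-01,  9.91188393e-01, -7.12185999e-04]), 'contact_force': array([-0.79706885,  0.27921932,  0.06120425]), 'ft_torque': array([-0.0169638 ,  0.04223488,  0.00756838]), 'gripper_force': 0.0, 'gripper_width': 0.09187578649096717}
```

View pics/top0.png

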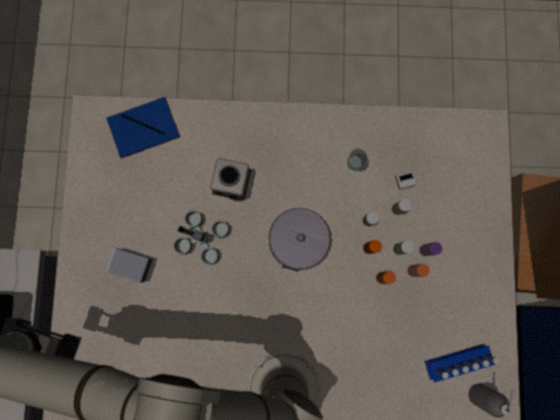

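View pics/scene0.png

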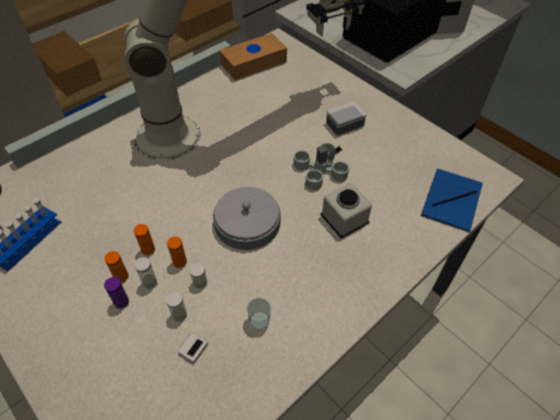

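The top view shows three white-capped jars near (372,218), (404,207) and (406,247). The carrier is at (203,238), the pad at (229,176), the drive base at (300,238), and the orange and purple decoys surround the jars. In the scene view the jars are at (146,268), (177,300) and (198,272).

Run:
```python
from h import *
t=cv2.imread('pics/top0.png'); s=cv2.imread('pics/scene0.png')
cr=lambda im,x,y,w,h,k:cv2.resize(im[y:y+h,x:x+w],None,fx=k,fy=k,interpolation=cv2.INTER_CUBIC)
a=cr(t,350,195,100,75,4); b=cr(t,165,195,100,75,4); c=cr(s,95,215,133,100,3); d=cr(s,280,130,133,100,3)
c=cv2.resize(c,(400,300)); d=cv2.resize(d,(400,300))
m=np.vstack([np.hstack([a,b]),np.hstack([c,d])]); m=np.clip(m*1.5,0,255).astype('uint8'); cv2.imwrite('pics/m1.png',m)
```

```text
(no output)
```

View pics/m1.png

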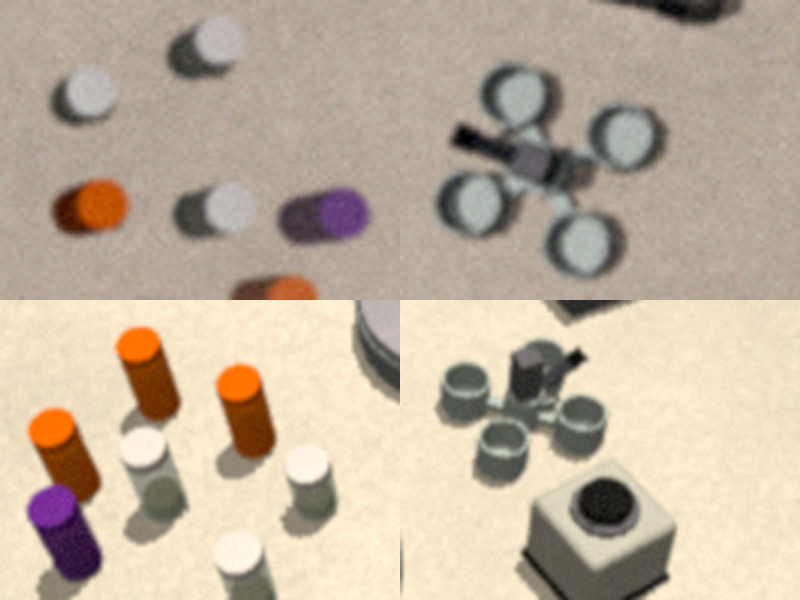

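The montage shows the three cap tops clearly in both views, along with the cup rims, the grip block and the lever (black, pointing up-left in the top view). I'll triangulate these now.

Run:
```python
from h import *
import pickle
T=snap('top');S=snap('scene')
pickle.dump((T,S),open('cams.pkl','wb'))
def tri(a,b):
    d1=ray(T,*a);d2=ray(S,*b);A=np.array([d1,-d2]).T
    k=np.linalg.lstsq(A,np.array(S['eye'])-T['eye'],rcond=None)[0]
    p=T['eye']+d1*k[0];q=S['eye']+d2*k[1];return (p+q)/2,np.linalg.norm(p-q)
for n,a,b in [('j1',(372.5,218.2),(197.4,270.5)),('j2',(404.7,205.2),(174.5,298.8)),('j3',(407,247),(143.5,264.2))]:
    print(n,tri(a,b),[plane(T,*a,h)[:2].round(3) for h in(.104,.084,.074)])
rims=[plane(T,*p,.042)[:2] for p in[(194.2,219.2),(221.5,229.2),(210.7,255.7),(183.2,246)]]
c=np.mean(rims,0);print('carrier',c,[np.round((np.linalg.norm(r-c),np.degrees(np.arctan2(*(r-c)[::-1]))),3) for r in rims])
print('block',plane(T,197.5,235.5,.101)); l=plane(T,180,229.2,.08);print('lever',l,np.degrees(np.arctan2(*(l[:2]-c)[::-1])))
print('pad',plane(T,229,176,.112),plane(S,280+205/3.008,130+202/3.008,.112)); print('ball',plane(T,300.5,238,.098))
# base disc by gray circle
g=cv2.cvtColor(T['image'],cv2.COLOR_RGB2GRAY)
hsv=cv2.cvtColor(T['image'],cv2.COLOR_RGB2HSV)
for p in [(285,250),(320,225),(340,330),(229,176),(229,160),(300,238)]: print(p,T['image'][p[1],p[0]],hsv[p[1],p[0]])
print('tipbox',plane(T,130,265,.06),'beaker',plane(T,357,160,.04),'timer',plane(T,405,181,.02))
```

```text
j1 (array([ 0.54615529, -0.26474099,  0.06519137]), np.float64(0.003626507893909901)) [array([ 0.54 , -0.258]), array([ 0.543, -0.262]), array([ 0.544, -0.264])]
j2 (array([ 0.58718149, -0.36121541,  0.08912528]), np.float64(0.003169844696962758)) [array([ 0.584, -0.358]), array([ 0.587, -0.364]), array([ 0.589, -0.367])]
j3 (array([ 0.45521534, -0.36473599,  0.09729396]), np.float64(0.003486756205172107)) [array([ 0.454, -0.364]), array([ 0.455, -0.37 ]), array([ 0.456, -0.373])]
carrier [0.46922793 0.27428645] [array([ 0.065, 26.791]), array([  0.066, -64.564]), array([ 6.40000e-02, -1.52961e+02]), array([6.60000e-02, 1.15988e+02])]
block [0.47003126 0.28081485 0.101     ]
lever [0.48987254 0.33967257 0.08      ] 72.47733294943818
pad [0.65718416 0.19116454 0.112     ] [0.66821423 0.18646545 0.112     ]
ball [ 0.47217608 -0.03614907  0.098     ]
(285, 250) [99 95 99] [150  10  99]
(320, 225) [101  95 101] [150  15 101]
(340, 330) [124 116 106] [ 17  37 124]
(229, 176) [7 5 9] [135 113   9]
(229, 160) [97 93 88] [17 24 97]
(300, 238) [93 86 93] [150  19  93]
tipbox [0.37469208 0.49304297 0.06      ] beaker [ 0.74037627 -0.22036884  0.04      ] timer [ 0.67933077 -0.38445017  0.02      ]
```

```bash
cat >> h.py <<'E'
def go(x,y,z,yaw,frm=None):
    """delta in tool axes to TCP x,y,z, tool pointing down, tool-y axis at bearing yaw (deg, modulo 180)."""
    s=read_state(); p=np.array(s['position']); q=rot(s['orientation'])
    b=None
    for k in (0,180):
        a=np.radians(yaw+k); ty=np.array([np.cos(a),np.sin(a),0]); tz=np.array([0,0,-1.]); tx=np.cross(ty,tz)
        t=R.from_matrix(np.array([tx,ty,tz]).T); w=(q.inv()*t).as_rotvec()
        if b is None or np.linalg.norm(w)<np.linalg.norm(b): b=w
    d=q.inv().apply(np.array([x,y,z])-p)
    n=max(np.linalg.norm(d)/.0625,np.degrees(np.linalg.norm(b))/10.7)
    print('pos',p.round(4),'yaw',round(float(np.degrees(np.arctan2(*q.apply([0,1,0])[1::-1]))),2),'turn',b.round(4),'shift',d.round(4),'rows',round(n,1))
E
python3 -c "
from h import *
go(.42,.40,.30,45); go(.50,.05,.30,20); go(.42,-.33,.30,0)"
```

```text
pos [0.1707 0.6269 0.2262] yaw 74.77 turn [-9.000e-04  2.000e-04  5.196e-01] shift [-0.3002 -0.1535 -0.0736] rows 5.5
pos [0.1707 0.6269 0.2262] yaw 74.77 turn [-8.00e-04  4.00e-04  9.56e-01] shift [-0.4693 -0.4702 -0.0734] rows 10.7
pos [0.1707 0.6269 0.2262] yaw 74.77 turn [-8.000e-04  5.000e-04  1.305e+00] shift [-0.4919 -0.8579 -0.073 ] rows 15.9
```

Call:
play_rows:
  motion: [0,0,0.104,-0.054,-0.028,-0.013,-1,0,0,0.208,-0.108,-0.056,-0.026,-1,0,0,0.312,-0.162,-0.084,-0.04,-1,0,0,0.416,-0.216,-0.11,-0.053,-1,0,0,0.5,-0.26,-0.135,-0.065,-1]

```text
t: 0.88
position: [0.3882, 0.4266, 0.2923]
orientation: [0.0, 0.376, 0.927, 0.0]
contact_force: [0.5, 0.5, 0.1]
gripper_width: 0.0914
gripper_force: 0.0
```

```bash
python3 -c "
from h import *
go(.45,.27,.30,30); go(.50,.05,.30,20);print(read_state()['joints'])"
```

```text
pos [0.3882 0.4266 0.2923] yaw 45.86 turn [0.0006 0.0004 0.2767] shift [-0.1534 -0.0693 -0.0077] rows 2.7
pos [0.3882 0.4266 0.2923] yaw 45.86 turn [7.000e-04 4.000e-04 4.513e-01] shift [-0.3425 -0.1924 -0.0076] rows 6.3
[-0.66772158  0.29177156 -0.26165845  1.66798001  0.08081116  1.19186365
 -0.14837659]
```

Call:
play_rows:
  motion: [0,0,0.09,-0.05,-0.023,-0.003,-1,0,0,0.18,-0.1,-0.046,-0.006,-1,0,0,0.277,-0.153,-0.069,-0.008,-1]

```text
t: 1.25
position: [0.449, 0.2713, 0.3]
orientation: [0.0, 0.499, 0.866, 0.0]
contact_force: [0.7, 0.1, -0.1]
gripper_width: 0.0916
gripper_force: 0.0
```

```bash
python3 -c "
from h import *
c=snap('wrist','w1.png');T,S=__import__('pickle').load(open('cams.pkl','rb'));print(c['eye'],c['orientation'],rot(c['orientation']).apply([0,0,-1]),proj(c,[.469,.274,.042],1))
go(.50,.05,.30,20)"
```

```text
[0.41669145 0.33123622 0.45702696] [ 0.95761727 -0.12349095 -0.03302123  0.25812546] [ 0.12699571 -0.2194669  -0.96731917] (np.float64(289.18937382191297), np.float64(183.93597629418153))
pos [0.4533 0.262  0.3001] yaw 29.27 turn [1.000e-04 5.500e-03 1.618e-01] shift [-0.2077 -0.0629  0.0013] rows 3.5
```

View pics/w1.png

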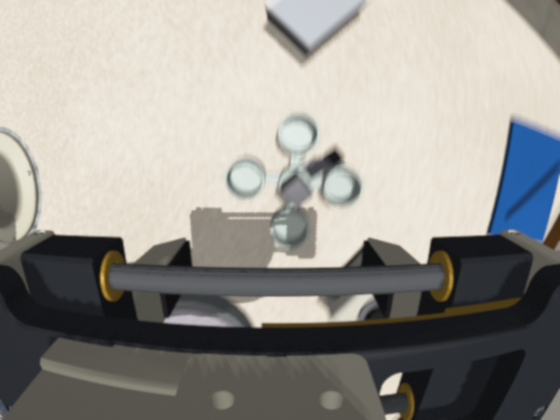

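The wrist view shows the carrier with its cups at (297,134), (247,178), (341,185) and (289,226), within 6 mm of the estimate. The frame is slightly motion-blurred. I'll go on to the jars.

Call:
play_rows:
  motion: [0,0,0.04,-0.05,-0.016,0,-0.3,0,0,0.08,-0.1,-0.031,0,-0.3,0,0,0.12,-0.15,-0.047,0,-0.3,0,0,0.162,-0.208,-0.063,0.001,-0.3]

```text
t: 1.8
position: [0.4991, 0.0607, 0.2989]
orientation: [0.0, 0.566, 0.824, 0.0]
contact_force: [0.5, -0.2, 0.2]
gripper_width: 0.0605
gripper_force: 0.0
```

```bash
python3 -c "
from h import *
go(.40,-.32,.25,0)"
```

```text
pos [0.4991 0.0607 0.2989] yaw 21.01 turn [ 0.0008 -0.0004  0.3667] shift [-0.3199 -0.229   0.0487] rows 6.3
```

Call:
play_rows:
  motion: [0,0,0.073,-0.06,-0.03,0.01,-0.3,0,0,0.147,-0.12,-0.06,0.02,-0.3,0,0,0.22,-0.18,-0.09,0.03,-0.3,0,0,0.293,-0.24,-0.12,0.04,-0.3,0,0,0.3667,-0.3,-0.15,0.045,-0.3]

```text
t: 2.42
position: [0.4685, -0.248, 0.2559]
orientation: [0.0, 0.708, 0.706, 0.0]
contact_force: [0.8, -0.2, 0.3]
gripper_width: 0.0595
gripper_force: 0.0
```

```bash
python3 -c "
from h import *
go(.49,-.43,.25,0)"
```

```text
pos [ 0.4685 -0.248   0.2559] yaw -0.12 turn [ 0.0002 -0.0002 -0.002 ] shift [-0.182   0.0219  0.0058] rows 2.9
```

Call:
play_rows:
  motion: [0,0,0,-0.06,0.005,0,-0.3,0,0,0,-0.12,0.015,0,-0.3,0,0,0,-0.175,0.02,0,-0.3,0,0,0,-0.175,0.02,0,-0.3,0,0,0,-0.175,0.02,0,-0.3]

```text
t: 3.05
position: [0.4888, -0.4207, 0.2554]
orientation: [-0.001, 0.707, 0.707, 0.0]
contact_force: [-0.1, 0.9, -0.5]
gripper_width: 0.0597
gripper_force: 0.0
```

```bash
python3 -c "
from h import *
c=snap('wrist','w2.png');go(.455,-.37,.25,0)
for p in [(.455,-.366,.104),(.587,-.361,.094),(.546,-.263,.074)]: print(proj(c,p,1))"
```

```text
pos [ 0.4892 -0.4198  0.2557] yaw 0.06 turn [-0.0002 -0.0017  0.001 ] shift [ 0.0498 -0.0342  0.0058] rows 1.0
(np.float64(239.0947122234626), np.float64(140.6727426704748))
(np.float64(373.05022597926666), np.float64(137.06708616054226))
(np.float64(330.11691265021454), np.float64(43.47100753595416))
```

View pics/w2.png

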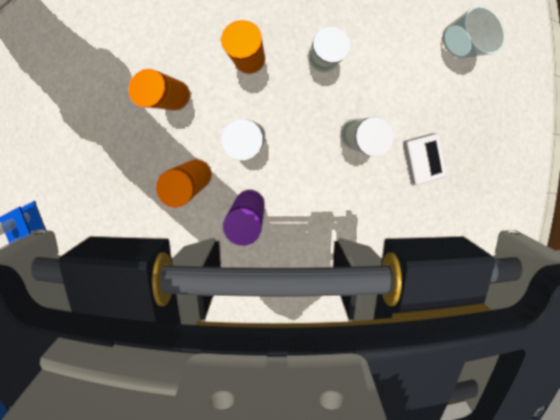

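The jar caps are at (242,139), (374,136) and (331,44), which agrees with the triangulated estimate. I'll refine centres and heights with a white mask.

```bash
cat >> h.py <<'E'
def caps(c,guess,fish=True):
    im=c['image'].astype(int); m=((im.min(2)>205)&(im.max(2)-im.min(2)<22)).astype('uint8'); m=cv2.morphologyEx(m,cv2.MORPH_OPEN,np.ones((3,3)))
    n,l,st,ce=cv2.connectedComponentsWithStats(m); out=[]
    for g in guess:
        k=min(range(1,n),key=lambda i:np.hypot(*(ce[i]-g))+(1e3 if st[i,4]<100 else 0)); out.append((ce[k],st[k])); 
    return out
E
python3 -c "
from h import *
c=snap('wrist')
for (ce,st),h in zip(caps(c,[(242,139),(374,136),(331,44)]),(.104,.094,.074)):
    print(ce.round(1),st, c['image'][int(ce[1]),int(ce[0])], plane(c,*ce,h,1).round(4))
print(c['eye'],c['image'][170,310],c['image'][100,300])
"
```

```text
[159.  116.8] [149 110  19  17 158] [237 230 219] [ 0.3758 -0.339   0.104 ]
[356.5 106.2] [   43     0   510   254 77386] [234 227 214] [ 0.5696 -0.3299  0.094 ]
[356.5 106.2] [   43     0   510   254 77386] [234 227 214] [ 0.5745 -0.3285  0.074 ]
[ 0.49109298 -0.35096561  0.41280756] [240 233 222] [244 238 228]
```

```bash
sed -i "s/m=((im.min(2)>205).*astype('uint8'); m=cv2.morph/m=((im.min(2)>215)\&(im[:,:,0]-im[:,:,2]<7)).astype('uint8'); m=cv2.morph/" h.py
python3 -c "
from h import *
c=snap('wrist')
for p in [(242,139),(374,136),(331,44)]: print(c['image'][p[1],p[0]])
for (ce,st),h in zip(caps(c,[(242,139),(374,136),(331,44)]),(.104,.094,.074)):
    print(ce.round(1),st, plane(c,*ce,h,1).round(4))
    for hh in (.104,.094,.084,.074):
        P=plane(c,*ce,hh,1); ed=[proj(c,P+.02*np.array([np.cos(a),np.sin(a),0]),1) for a in np.linspace(0,6.28,40)]
        e=np.array(ed,dtype=np.float32); print(hh,'area',round(cv2.contourArea(e)), np.ptp(e,0).round(1))
"
```

```text
[245 248 249]
[245 244 242]
[245 247 248]
[240.4 140.3] [ 221  120   40   41 1297] [ 0.4569 -0.3646  0.104 ]
0.104 area 1365 [41.7 41.7]
0.094 area 1281 [40.4 40.4]
0.084 area 1204 [39.2 39.2]
0.074 area 1135 [38.1 38. ]
[373.3 137.5] [ 356  119   35   38 1034] [ 0.5882 -0.3601  0.094 ]
0.104 area 1237 [38.8 40.7]
0.094 area 1161 [37.6 39.4]
0.084 area 1092 [36.4 38.2]
0.074 area 1028 [35.3 37.1]
[330.8  45.2] [313  28  37  35 997] [ 0.5473 -0.2635  0.074 ]
0.104 area 1267 [41.3 39.2]
0.094 area 1189 [40. 38.]
0.084 area 1118 [38.8 36.8]
0.074 area 1053 [37.7 35.7]
```

```bash
python3 -c "
from h import *
go(.4567,-.3645,.15,0)"
```

```text
pos [ 0.4895 -0.4196  0.2562] yaw 0.11 turn [ 0.0005 -0.0011  0.0019] shift [ 0.055  -0.0328  0.1062] rows 2.0
```

Call:
play_rows:
  motion: [0,0,0,0.03,-0.018,0.03,-0.3,0,0,0,0.055,-0.033,0.075,-0.3,0,0,0,0.055,-0.033,0.106,-0.3,0,0,0,0.055,-0.033,0.106,-0.3,0,0,0,0.055,-0.033,0.106,-0.3]

```text
t: 3.82
position: [0.4569, -0.3669, 0.1517]
orientation: [0.001, 0.707, 0.707, 0.0]
contact_force: [0.1, -0.3, 0.3]
gripper_width: 0.06
gripper_force: 0.0
```

```bash
python3 -c "
from h import *
go(.4567,-.3645,.055,0)"
```

```text
pos [ 0.4569 -0.3669  0.1517] yaw 0.01 turn [0.002  0.0013 0.0001] shift [ 0.0026 -0.0004  0.0967] rows 1.5
```

Call:
play_rows:
  motion: [0,0,0,0.001,0,0.045,-0.3,0,0,0,0.001,0,0.096,-0.3,0,0,0,0.001,0,0.096,-0.3,0,0,0,0.001,0,0.096,1,0,0,0,0.001,0,0.096,1]

```text
t: 4.45
position: [0.4576, -0.3671, 0.057]
orientation: [0.002, 0.707, 0.707, 0.0]
contact_force: [-0.9, -0.3, 1.0]
gripper_width: 0.0441
gripper_force: 0.4
```

Call:
play_rows:
  motion: [0,0,0,0,0,0,1,0,0,0,0,0,0,1]

```text
t: 4.7
position: [0.4573, -0.3668, 0.0566]
orientation: [0.002, 0.707, 0.707, 0.0]
contact_force: [0.0, 0.3, 9.3]
gripper_width: 0.0392
gripper_force: 30.0
```

Call:
play_rows:
  motion: [0,0,0,0,0,-0.03,1,0,0,0,0,0,-0.08,1,0,0,0,0,0,-0.13,1,0,0,0,0,0,-0.18,1,0,0,0,0,0,-0.2,1]

```text
t: 5.32
position: [0.457, -0.3668, 0.2588]
orientation: [0.003, 0.707, 0.707, 0.001]
contact_force: [-0.6, -1.0, -0.4]
gripper_width: 0.0388
gripper_force: 30.0
```

```bash
python3 -c "
from h import *
go(.55,-.12,.26,10);go(.64,.13,.26,26.5)"
```

```text
pos [ 0.457  -0.3668  0.2588] yaw -0.05 turn [ 0.0054  0.0039 -0.1754] shift [ 0.2469  0.0928 -0.0015] rows 4.2
pos [ 0.457  -0.3668  0.2588] yaw -0.05 turn [ 0.0049  0.0046 -0.4634] shift [ 0.497   0.1826 -0.0018] rows 8.5
```

Call:
play_rows:
  motion: [0.001,0.001,-0.05,0.04,0.015,0,1,0.002,0.002,-0.1,0.1,0.037,0,1,0.003,0.003,-0.15,0.16,0.058,0,1,0.004,0.004,-0.2,0.22,0.08,0,1,0.005,0.004,-0.25,0.28,0.102,0,1]

```text
t: 5.95
position: [0.5566, -0.0889, 0.2553]
orientation: [-0.002, 0.613, 0.79, 0.0]
contact_force: [1.5, -0.2, -0.6]
gripper_width: 0.0393
gripper_force: 30.0
```

```bash
python3 -c "
from h import *
go(.65,.13,.26,26.5)"
```

```text
pos [ 0.5566 -0.0889  0.2553] yaw 14.36 turn [-0.0023 -0.0043 -0.212 ] shift [ 0.1889  0.1447 -0.0044] rows 3.8
```

Call:
play_rows:
  motion: [0,0,-0.05,0.05,0.038,0,1,0,0,-0.11,0.1,0.076,0,1,0,0,-0.16,0.15,0.114,0,1,-0.002,-0.004,-0.212,0.189,0.145,-0.004,1,-0.002,-0.004,-0.212,0.189,0.145,-0.004,1]

```text
t: 6.58
position: [0.6502, 0.1354, 0.2588]
orientation: [-0.002, 0.523, 0.852, 0.001]
contact_force: [-0.8, -0.9, -1.4]
gripper_width: 0.0394
gripper_force: 30.0
```

Call:
play_rows:
  motion: [0,0,0,0,0,0,1,0,0,0,0,0,0,1]

```text
t: 6.82
position: [0.6499, 0.126, 0.2587]
orientation: [-0.001, 0.528, 0.849, -0.001]
contact_force: [0.8, -0.2, -1.2]
gripper_width: 0.0392
gripper_force: 30.0
```

```bash
python3 -c "
from h import *
c=snap('wrist','w3.png');go(.657,.191,.26,26.5)
print(proj(c,(.657,.191,.112),1),proj(c,(.469,.274,.042),1))
p=read_state();print(proj(c,np.array(p['position'])+[0,0,.047],1))"
```

```text
pos [0.6499 0.126  0.2587] yaw 26.26 turn [-0.002  -0.0004 -0.0042] shift [ 0.0551  0.0351 -0.0013] rows 1.0
(np.float64(312.45173833457284), np.float64(139.35370844269622)) (np.float64(193.29022214714018), np.float64(9.187108532023416))
(np.float64(270.8213542162489), np.float64(305.33995893577446))
```

View pics/w3.png

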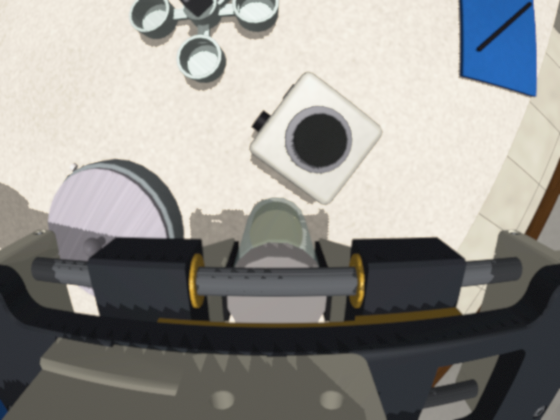

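The black pad is at about (320,139). The held jar is visible between the fingers, upright, with its bottom near (273,222).

```bash
python3 -c "
from h import *
c=snap('wrist');im=c['image']
m=(im.max(2)<70).astype('uint8');m[:, :250]=0;m[:,380:]=0;m[:90]=0;m[195:]=0
cs,_=cv2.findContours(m,0,2);k=max(cs,key=cv2.contourArea);e=cv2.fitEllipse(k);print(e)
P=plane(c,*e[0],.112,1);print(P,im[215,275],im[139,320])
print('jar bottom expected', proj(c,np.array(read_state()['position'])-[0,0,.0566],1))
go(P[0],P[1],.20,26.5)
for dx in (-.026,.026): print(proj(c,P+[dx,0,0],1),proj(c,P+[0,dx,0],1))"
```

```text
((319.4184875488281, 140.2194061279297), (51.4420051574707, 52.217124938964844), 66.48482513427734)
[0.66324484 0.19345484 0.112     ] [126 129 114] [40 41 41]
jar bottom expected (np.float64(273.7161215138455), np.float64(225.25566055961255))
pos [0.6499 0.1263 0.2587] yaw 26.27 turn [-0.0019 -0.0007 -0.0039] shift [0.0543 0.0418 0.0586] rows 1.4
(np.float64(294.5968741719395), np.float64(127.56498405398604)) (np.float64(306.8183673058258), np.float64(164.72035425534068))
(np.float64(343.51005052159945), np.float64(152.92406710840598)) (np.float64(331.9522967603427), np.float64(115.77300448811945))
```

Call:
play_rows:
  motion: [0,0,0,0.027,0.021,0,1,-0.002,0,-0.004,0.054,0.042,0.02,1,-0.002,0,-0.004,0.054,0.042,0.06,1,-0.002,0,-0.004,0.054,0.042,0.075,1,-0.002,0,-0.004,0.054,0.042,0.075,1]

```text
t: 7.55
position: [0.6628, 0.1936, 0.1823]
orientation: [-0.001, 0.526, 0.851, -0.001]
contact_force: [0.1, 0.4, -0.5]
gripper_width: 0.0395
gripper_force: 30.0
```

Call:
play_rows:
  motion: [0,0,0,0,0,0.01,1,0,0,0,0,0,0.016,1,0,0,0,0,0,0.02,1,0,0,0,0,0,0.023,1,0,0,0,0,0,0.023,1]

```text
t: 8.18
position: [0.6641, 0.1952, 0.1617]
orientation: [0.0, 0.525, 0.851, 0.001]
contact_force: [-1.1, -1.7, 6.9]
gripper_width: 0.0393
gripper_force: 30.0
```

Call:
play_rows:
  motion: [0,0,0,0,0,0.002,1,0,0,0,0,0,0.004,1,0,0,0,0,0,0.004,1,0,0,0,0,0,0.004,1]

```text
t: 8.68
position: [0.6643, 0.1952, 0.1605]
orientation: [0.0, 0.525, 0.851, 0.001]
contact_force: [-6.2, -3.3, 19.5]
gripper_width: 0.0391
gripper_force: 30.0
```

Call:
play_rows:
  motion: [0,0,0,0,0,0,1,0,0,0,0,0,0,1,0,0,0,0,0,0,1,0,0,0,0,0,0,1,0,0,0,0,0,0,1]

```text
t: 9.3
position: [0.6643, 0.1952, 0.1605]
orientation: [0.0, 0.525, 0.851, 0.001]
contact_force: [-6.5, -2.6, 18.8]
gripper_width: 0.0396
gripper_force: 30.0
```

Call:
play_rows:
  motion: [0,0,0,0,0,0,1,0,0,0,0,0,0,1,0,0,0,0,0,0,1,0,0,0,0,0,0,1,0,0,0,0,0,0,1]

```text
t: 9.93
position: [0.6643, 0.1952, 0.1605]
orientation: [0.001, 0.525, 0.851, 0.001]
contact_force: [-6.1, -2.5, 18.0]
gripper_width: 0.0394
gripper_force: 30.0
```

Call:
play_rows:
  motion: [0,0,0,0,0,-0.03,1,0,0,0,0,0,-0.08,1,0,0,0,0,0,-0.1,1,0,0,0,0,0,-0.1,1]

```text
t: 10.42
position: [0.6643, 0.1957, 0.2579]
orientation: [0.001, 0.525, 0.851, 0.002]
contact_force: [0.4, -0.2, -0.7]
gripper_width: 0.0393
gripper_force: 30.0
```

```bash
python3 -c "
from h import *
go(.48,.21,.26,26.5)"
```

```text
pos [0.6643 0.1957 0.2579] yaw 26.67 turn [ 0.0034 -0.0009  0.0029] shift [ 0.0955 -0.1582 -0.0026] rows 3.0
```

Call:
play_rows:
  motion: [0,0,0,0.025,-0.05,0,1,0,0,0,0.05,-0.1,0,1,0,0,0.003,0.078,-0.137,-0.003,1,0,0,0.003,0.078,-0.137,-0.003,1,0,0,0.003,0.078,-0.137,-0.003,1]

```text
t: 11.05
position: [0.5059, 0.2031, 0.2582]
orientation: [-0.001, 0.526, 0.85, -0.0]
contact_force: [0.1, 0.4, -1.8]
gripper_width: 0.0394
gripper_force: 30.0
```

Call:
play_rows:
  motion: [0,0,0,0,0,0,1,0,0,0,0,0,0,1]

```text
t: 11.3
position: [0.5067, 0.203, 0.2587]
orientation: [-0.001, 0.527, 0.85, 0.0]
contact_force: [0.7, 0.1, -1.4]
gripper_width: 0.039
gripper_force: 30.0
```

```bash
python3 -c "
from h import *
c=snap('wrist','w4.png')
ps=[np.array([.469,.274,.042])+[.066*np.cos(np.radians(a)),.066*np.sin(np.radians(a)),0] for a in (116.5,206.5,296.5,26.5)]
print([np.round(proj(c,p,1)) for p in ps]);print(read_state()['position'])"
```

```text
[array([273.,  58.]), array([215., 116.]), array([273., 172.]), array([331., 116.])]
[0.5065837  0.20313821 0.25887287]
```

View pics/w4.png

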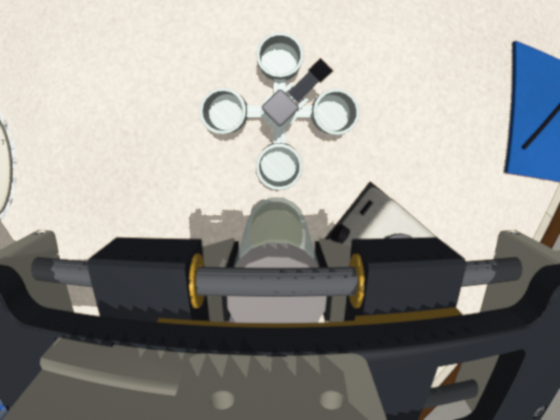

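The carrier is clear with cups at (279,57), (224,112), (278,166) and (334,112), and the lever points to the upper right. I'll fit the rims precisely.

```bash
cat >> h.py <<'E'
def carrier(c,guess,ang=71.5,use=(0,1,2,3),z=.042):
    """rim circles by Hough near guess pixels (cups 0..3) -> axis, x bearing"""
    g=cv2.medianBlur(cv2.cvtColor(c['image'],cv2.COLOR_RGB2GRAY),3); k=4; P=[];I=[]
    for i,(u,v) in zip(use,guess):
        x0,y0=int(u)-36,max(int(v)-36,0); sub=cv2.resize(g[y0:y0+72,x0:x0+72],None,fx=k,fy=k,interpolation=cv2.INTER_CUBIC)
        h=cv2.HoughCircles(sub,cv2.HOUGH_GRADIENT_ALT,1.5,8,param1=150,param2=.5,minRadius=16*k,maxRadius=28*k)
        if h is None: print('cup',i,'none'); continue
        h=h.reshape(-1,h.shape[-1])[:,:3]/k+[x0,y0,0]; h=h[np.hypot(h[:,0]-u,h[:,1]-v)<7]
        print('cup',i,h.round(1).tolist())
        if len(h): P.append(plane(c,*np.median(h[:,:2],0)-0.0,z,True)[:2]); I.append(i)
    P=np.array(P); M=np.array([[.066*np.cos(np.radians(45+90*i)),.066*np.sin(np.radians(45+90*i))] for i in I])
    zM=(M-M.mean(0))@[1,1j]; zP=(P-P.mean(0))@[1,1j]; s=np.vdot(zM,zP); a=np.angle(s)
    Rm=np.array([[np.cos(a),-np.sin(a)],[np.sin(a),np.cos(a)]]); ax=P.mean(0)-Rm@M.mean(0)
    print('axis',ax.round(4),'x bearing',np.degrees(a).round(2),'scale',(abs(s)/np.vdot(zM,zM).real).round(3),'res mm',(np.linalg.norm(ax+M@Rm.T-P,axis=1)*1e3).round(1))
    for i in range(4):
        b=np.radians(45+90*i)+a; print('  cup',i,(ax+.066*np.array([np.cos(b),np.sin(b)])).round(4))
    return ax,a
E
python3 -c "
from h import *
c=snap('wrist')
ax,a=carrier(c,[(279,57),(224,112),(278,166),(334,112)])
"
```

```text
cup 0 [[280.1, 62.2, 19.5], [279.8, 55.1, 20.0]]
cup 1 []
cup 2 [[278.4, 166.8, 20.6]]
cup 3 [[332.5, 114.2, 22.6], [332.5, 114.2, 18.0], [337.8, 112.0, 19.6]]
axis [0.4726 0.2789] x bearing 70.65 scale 0.945 res mm [3.5 3.7 3.3]
  cup 0 [0.444  0.3384]
  cup 1 [0.4131 0.2504]
  cup 2 [0.5011 0.2194]
  cup 3 [0.5321 0.3075]
```

```bash
cat > newc.py <<'E'
from h import *
from scipy.optimize import least_squares
def carrier(c,guess,use=(0,1,2,3),z=.042,show=True):
    """outer rim edge points on the side away from the camera nadir -> 27.5 mm circles -> axis, x bearing"""
    im=cv2.GaussianBlur(c['image'],(3,3),0).astype(int); m=(im[:,:,0]-im[:,:,2]<8)
    nad=np.array(proj(c,[c['eye'][0],c['eye'][1],0],True)); P=[];N=[]
    for i,g in zip(use,guess):
        g=np.array(g,float); b0=np.arctan2(*(g-nad)[::-1]); pts=[]
        for da in np.radians(np.arange(-75,76,5)):
            d=np.array([np.cos(b0+da),np.sin(b0+da)])
            rr=np.arange(12,32,.25); v=[m[int(round(g[1]+r*d[1])),int(round(g[0]+r*d[0]))] if 0<=g[1]+r*d[1]<419.5 and 0<=g[0]+r*d[0]<559.5 else 0 for r in rr]
            on=np.flatnonzero(v)
            if len(on) and rr[on[-1]]<29: pts.append(plane(c,*(g+d*(rr[on[-1]])),z,True)[:2])
        pts=np.array(pts); 
        if len(pts)<8: print('cup',i,'few',len(pts)); continue
        f=least_squares(lambda q:np.linalg.norm(pts-q,axis=1)-.0275,pts.mean(0),loss='soft_l1',f_scale=.001)
        r=np.abs(f.fun); print('cup',i,'n',len(pts),f.x.round(4),'px',np.round(proj(c,[*f.x,z],True),1),'med res mm',np.median(r).round(5)*1e3)
        P.append(f.x);N.append(i)
    P=np.array(P); M=np.array([[.066*np.cos(np.radians(45+90*i)),.066*np.sin(np.radians(45+90*i))] for i in N])
    zM=(M-M.mean(0))@[1,1j]; zP=(P-P.mean(0))@[1,1j]; s=np.vdot(zM,zP); a=np.angle(s)
    Rm=np.array([[np.cos(a),-np.sin(a)],[np.sin(a),np.cos(a)]]); ax=P.mean(0)-Rm@M.mean(0)
    print('axis',ax.round(4),'x bearing',np.degrees(a).round(2),'scale',(abs(s)/np.vdot(zM,zM).real).round(3),'res mm',(np.linalg.norm(ax+M@Rm.T-P,axis=1)*1e3).round(1))
    for i in range(4):
        b=np.radians(45+90*i)+a; print('  cup',i,(ax+.066*np.array([np.cos(b),np.sin(b)])).round(4))
    return ax,a
E
python3 -c "
from newc import *
c=snap('wrist');im=c['image'];print([im[p[1],p[0]].tolist() for p in [(278,166),(278,188),(224,112),(100,60),(310,80)]])
carrier(c,[(279,57),(224,112),(278,166),(334,112)])
"
```

```text
[[231, 237, 233], [220, 228, 223], [235, 242, 238], [240, 234, 222], [71, 73, 78]]
cup 0 n 31 [0.4444 0.3405] px [279.8  54.9] med res mm 0.24000000000000002
cup 1 n 31 [0.4148 0.2535] px [222.7 110.8] med res mm 0.21000000000000002
cup 2 n 31 [0.5012 0.224 ] px [278.7 166.2] med res mm 0.32
cup 3 n 31 [0.5311 0.3104] px [335.7 111.8] med res mm 0.32
axis [0.4729 0.2821] x bearing 71.02 scale 0.981 res mm [1.1 1.3 1.4 1.3]
  cup 0 [0.4439 0.3414]
  cup 1 [0.4136 0.2531]
  cup 2 [0.5018 0.2228]
  cup 3 [0.5322 0.311 ]
```

```bash
python3 -c "
from h import *
go(.4442,.341,.26,26);go(.4442,.341,.122,26)"
```

```text
pos [0.5064 0.2033 0.2591] yaw 26.45 turn [-0.0002 -0.0012  0.0079] shift [ 0.151   0.0057 -0.0007] rows 2.4
pos [0.5064 0.2033 0.2591] yaw 26.45 turn [-0.0002 -0.0012  0.0079] shift [0.1508 0.0057 0.1373] rows 3.3
```

Call:
play_rows:
  motion: [0,0,0.008,0.05,0.002,0,1,0,0,0.008,0.1,0.004,0,1,0,0,0.008,0.151,0.006,0,1,0,0,0.008,0.151,0.006,0.05,1,0,0,0.008,0.151,0.006,0.09,1]

```text
t: 12.08
position: [0.4435, 0.3424, 0.1684]
orientation: [-0.0, 0.529, 0.849, 0.001]
contact_force: [1.1, 0.4, -1.3]
gripper_width: 0.0395
gripper_force: 30.0
```

Call:
play_rows:
  motion: [0,0,0,0,0,0.02,1,0,0,0,0,0,0.046,1,0,0,0,0,0,0.046,1,0,0,0,0,0,0.046,1,0,0,0,0,0,0.046,1]

```text
t: 12.7
position: [0.4448, 0.3422, 0.1249]
orientation: [-0.0, 0.53, 0.848, 0.002]
contact_force: [-0.2, 0.4, -1.0]
gripper_width: 0.0392
gripper_force: 30.0
```

```bash
python3 -c "
from h import *
c=snap('wrist','w5.png')
p=np.array(read_state()['position']);print(p,proj(c,p-[0,0,.0566],1),proj(c,[.4442,.341,.042],1))"
```

```text
[0.44470696 0.34209542 0.12485759] (np.float64(272.9824394926054), np.float64(225.70064907280178)) (np.float64(272.0566232888091), np.float64(216.29436540096444))
```

View pics/w5.png

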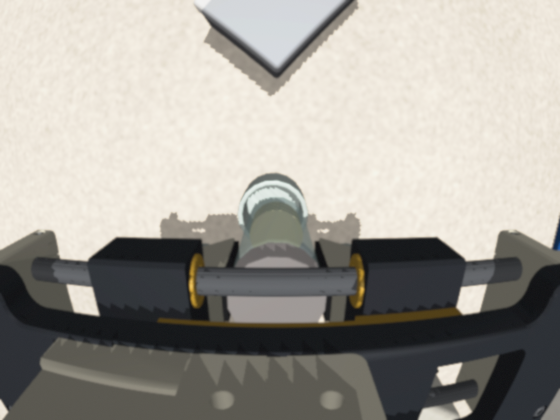

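```bash
python3 -c "
from h import *
c=snap('wrist');im=c['image'];p=np.array(read_state()['position']);q=rot(read_state()['orientation']);tx=q.apply([1,0,0]);ty=q.apply([0,1,0])
b=p-[0,0,.0566];r=np.array([.4442,.341,.042])
for n,v in [('jar+x',b+.02*tx),('jar+y',b+.02*ty),('jar-y',b-.02*ty),('rim o+x',r+.0275*tx),('rim i+x',r+.0235*tx),('o+y',r+.0275*ty),('o-y',r-.0275*ty),('i+y',r+.0235*ty),('i-y',r-.0235*ty)]: print(n,np.round(proj(c,v,1),1))
print('col',[(y,im[y,273].tolist()) for y in range(168,226,2)])
for row in (205,214): print(row,[(x,im[row,x].tolist()) for x in range(234,314,2)])
"
```

```text
jar+x [272.9 197.4]
jar+y [301.9 225.7]
jar-y [244.1 225.6]
rim o+x [272.2 180.9]
rim i+x [272.2 186.2]
o+y [308.  216.3]
o-y [236.6 216.2]
i+y [302.8 216.3]
i-y [241.7 216.2]
col [(168, [243, 237, 226]), (170, [239, 233, 222]), (172, [208, 200, 186]), (174, [117, 120, 114]), (176, [103, 109, 105]), (178, [106, 112, 108]), (180, [174, 183, 178]), (182, [236, 242, 238]), (184, [207, 218, 212]), (186, [147, 156, 151]), (188, [184, 194, 188]), (190, [224, 232, 227]), (192, [223, 230, 225]), (194, [223, 231, 226]), (196, [215, 224, 220]), (198, [151, 164, 160]), (200, [118, 130, 126]), (202, [105, 113, 103]), (204, [103, 109, 96]), (206, [103, 108, 96]), (208, [105, 111, 98]), (210, [133, 135, 117]), (212, [127, 130, 114]), (214, [127, 130, 114]), (216, [126, 130, 114]), (218, [125, 129, 113]), (220, [126, 129, 114]), (222, [126, 130, 114]), (224, [126, 130, 113])]
205 [(234, [242, 235, 225]), (236, [240, 233, 223]), (238, [233, 228, 218]), (240, [222, 228, 223]), (242, [213, 222, 218]), (244, [133, 140, 136]), (246, [111, 117, 114]), (248, [206, 218, 211]), (250, [225, 232, 227]), (252,
[... 981 characters left out ...]
15, 108]), (256, [102, 107, 95]), (258, [102, 108, 96]), (260, [108, 113, 100]), (262, [119, 122, 108]), (264, [124, 127, 111]), (266, [126, 130, 113]), (268, [126, 129, 112]), (270, [126, 129, 112]), (272, [125, 129, 112]), (274, [126, 129, 114]), (276, [126, 130, 114]), (278, [126, 130, 113]), (280, [126, 130, 113]), (282, [127, 130, 113]), (284, [127, 130, 114]), (286, [126, 130, 113]), (288, [125, 129, 113]), (290, [118, 122, 108]), (292, [111, 116, 103]), (294, [106, 111, 98]), (296, [103, 110, 98]), (298, [96, 106, 101]), (300, [94, 106, 103]), (302, [124, 134, 130]), (304, [207, 218, 211]), (306, [207, 217, 210]), (308, [176, 174, 164]), (310, [202, 192, 178]), (312, [205, 195, 180])]
```

Jar and cup are aligned to about 1 mm. I'll lower it in.

Call:
play_rows:
  motion: [0,0,0,0,-0.001,0.01,1,0,0,0,0,-0.001,0.025,1,0,0,0,0,-0.001,0.04,1,0,0,0,0,-0.001,0.05,1,0,0,0,0,-0.001,0.05,1]

```text
t: 13.42
position: [0.4422, 0.3405, 0.0721]
orientation: [-0.001, 0.53, 0.848, -0.001]
contact_force: [0.5, 0.2, -0.5]
gripper_width: 0.0394
gripper_force: 30.0
```

Call:
play_rows:
  motion: [0,0,0,0,0,0.006,1,0,0,0,0,0,0.012,1,0,0,0,0,0,0.014,1,0,0,0,0,0,0.014,1]

```text
t: 13.92
position: [0.4431, 0.3414, 0.0606]
orientation: [-0.0, 0.53, 0.848, 0.001]
contact_force: [-2.5, -1.5, 7.3]
gripper_width: 0.0394
gripper_force: 30.0
```

Call:
play_rows:
  motion: [0,0,0,0,0,-0.001,-0.2,0,0,0,0,0,-0.001,-0.2,0,0,0,0,0,-0.001,-0.2,0,0,0,0,0,-0.001,-0.2]

```text
t: 14.42
position: [0.443, 0.3411, 0.0604]
orientation: [-0.001, 0.53, 0.848, 0.0]
contact_force: [-0.8, -0.3, -0.4]
gripper_width: 0.055
gripper_force: 0.0
```

Call:
play_rows:
  motion: [0,0,0,0,0,-0.03,-0.2,0,0,0,0,0,-0.08,-0.2,0,0,0,0,0,-0.13,-0.2,0,0,0,0,0,-0.18,-0.2,0,0,0,0,0,-0.19,-0.2]

```text
t: 15.05
position: [0.4449, 0.3424, 0.2547]
orientation: [0.001, 0.53, 0.848, 0.004]
contact_force: [0.4, 0.1, -0.4]
gripper_width: 0.0554
gripper_force: 0.0
```

```bash
python3 -c "
from h import *
go(.57,-.07,.27,12);go(.58,-.40,.25,0)"
```

```text
pos [0.4449 0.3424 0.2547] yaw 26.02 turn [ 0.0067 -0.0038  0.2448] shift [-0.4254 -0.0684 -0.0171] rows 6.9
pos [0.4449 0.3424 0.2547] yaw 26.02 turn [ 0.0063 -0.0045  0.4542] shift [-0.7264 -0.2044  0.0011] rows 12.1
```

Call:
play_rows:
  motion: [0.001,-0.001,0,-0.04,-0.011,0,-0.2,0.003,-0.002,0,-0.1,-0.028,0,-0.2,0.005,-0.003,0,-0.158,-0.044,0,-0.2,0.006,-0.004,0,-0.216,-0.06,0,-0.2,0.006,-0.004,0,-0.274,-0.077,0,-0.2]

```text
t: 15.68
position: [0.4937, 0.059, 0.2494]
orientation: [-0.001, 0.53, 0.848, -0.004]
contact_force: [0.9, -0.1, 0.7]
gripper_width: 0.0547
gripper_force: 0.0
```

Call:
play_rows:
  motion: [0,0,0,-0.058,-0.016,0,-0.2,0,0,0,-0.116,-0.032,0,-0.2,0,0,0,-0.174,-0.048,0,-0.2,0,0,0,-0.232,-0.064,0,-0.2,0,0,0,-0.29,-0.08,0,-0.2]

```text
t: 16.3
position: [0.5492, -0.2363, 0.2504]
orientation: [-0.001, 0.53, 0.848, -0.003]
contact_force: [0.2, -0.1, -0.1]
gripper_width: 0.055
gripper_force: 0.0
```

```bash
python3 -c "
from h import *
go(.57,-.42,.25,0)"
```

```text
pos [ 0.5492 -0.2363  0.2504] yaw 26.05 turn [-0.0064  0.0032  0.4547] shift [-0.1742 -0.062   0.0011] rows 3.0
```

Call:
play_rows:
  motion: [0,0,0.15,-0.058,-0.021,0,-0.3,0,0,0.3,-0.116,-0.042,0,-0.3,-0.006,0.003,0.455,-0.17,-0.06,0,-0.3,-0.006,0.003,0.455,-0.17,-0.06,0,-0.3,-0.006,0.003,0.455,-0.17,-0.06,0,-0.3]

```text
t: 16.92
position: [0.5698, -0.4131, 0.2506]
orientation: [-0.001, 0.707, 0.707, 0.0]
contact_force: [1.1, 0.2, -0.3]
gripper_width: 0.0595
gripper_force: 0.0
```

```bash
python3 -c "
from h import *
c=snap('wrist');im=c['image']
g=[proj(c,(.588,-.360,.094),1),proj(c,(.547,-.2635,.074),1)]
for (ce,st),h in zip(caps(c,g),(.094,.074)):
    print(ce.round(1),st)
    for hh in (.104,.094,.084,.074):
        P=plane(c,*ce,hh,1); e=np.array([proj(c,P+.02*np.array([np.cos(a),np.sin(a),0]),1) for a in np.linspace(0,6.28,40)],dtype=np.float32); print(P.round(4),'area',round(cv2.contourArea(e)), np.ptp(e,0).round(1))
go(.588,-.36,.15,0)"
```

```text
[295.2 141.7] [ 276  122   40   40 1269]
[ 0.5887 -0.3594  0.104 ] area 1430 [42.8 42.6]
[ 0.5893 -0.3599  0.094 ] area 1341 [41.5 41.2]
[ 0.5899 -0.3604  0.084 ] area 1259 [40.2 40. ]
[ 0.5904 -0.3609  0.074 ] area 1185 [39.  38.8]
[253.7  48. ] [ 235   31   39   35 1078]
[ 0.5503 -0.2704  0.104 ] area 1360 [43.1 40.3]
[ 0.5496 -0.2679  0.094 ] area 1275 [41.7 39. ]
[ 0.5489 -0.2655  0.084 ] area 1197 [40.4 37.8]
[ 0.5481 -0.2631  0.074 ] area 1127 [39.2 36.7]
pos [ 0.5704 -0.4121  0.2511] yaw 0.08 turn [-0.0001 -0.0013  0.0014] shift [0.0519 0.0176 0.1011] rows 1.8
```

Call:
play_rows:
  motion: [0,0,0,0.03,0.01,0.03,-0.3,0,0,0,0.052,0.0185,0.08,-0.3,0,0,0,0.052,0.0185,0.101,-0.3,0,0,0,0.052,0.0185,0.101,-0.3,0,0,0,0.052,0.0185,0.101,-0.3]

```text
t: 17.6
position: [0.5891, -0.3643, 0.1534]
orientation: [0.002, 0.708, 0.706, -0.0]
contact_force: [-0.0, -0.4, -0.1]
gripper_width: 0.0598
gripper_force: 0.0
```

```bash
python3 -c "
from h import *
go(.589,-.36,.052,0)"
```

```text
pos [ 0.5891 -0.3643  0.1534] yaw -0.13 turn [ 0.0032  0.0034 -0.0023] shift [ 0.0047 -0.0004  0.1014] rows 1.6
```

Call:
play_rows:
  motion: [0.003,0.003,0,0.004,0,0.045,-0.3,0.003,0.003,0,0.004,0,0.101,-0.3,0.003,0.003,0,0.004,0,0.101,-0.3,0.003,0.003,0,0.004,0,0.101,1,0.003,0.003,0,0.004,0,0.101,1]

```text
t: 18.23
position: [0.591, -0.3599, 0.054]
orientation: [0.001, 0.708, 0.707, 0.001]
contact_force: [-0.6, -0.1, 0.7]
gripper_width: 0.044
gripper_force: 0.2
```

Call:
play_rows:
  motion: [0,0,0,0,0,0,1,0,0,0,0,0,0,1,0,0,0,0,0,0,1]

```text
t: 18.6
position: [0.5906, -0.3596, 0.0534]
orientation: [0.001, 0.707, 0.707, 0.001]
contact_force: [-0.7, -0.5, 7.0]
gripper_width: 0.0399
gripper_force: 29.8
```

Call:
play_rows:
  motion: [0,0,0,0,0,-0.03,1,0,0,0,0,0,-0.08,1,0,0,0,0,0,-0.13,1,0,0,0,0,0,-0.18,1,0,0,0,0,0,-0.205,1]

```text
t: 19.23
position: [0.5907, -0.3595, 0.2603]
orientation: [0.002, 0.707, 0.707, 0.001]
contact_force: [0.1, -0.4, -2.3]
gripper_width: 0.0397
gripper_force: 29.7
```

```bash
python3 -c "
from h import *
go(.663,.1935,.26,26)"
```

```text
pos [ 0.5907 -0.3595  0.2603] yaw -0.04 turn [ 0.0036  0.0015 -0.4545] shift [5.53e-01 7.19e-02 3.00e-04] rows 8.9
```

Call:
play_rows:
  motion: [0.001,0,0,0.04,0.005,0,1,0.003,0.001,0,0.1,0.013,0,1,0.0035,0.0015,0,0.16,0.021,0,1,0.0035,0.0015,0,0.22,0.029,0,1,0.0035,0.0015,0,0.28,0.0365,0,1]

```text
t: 19.85
position: [0.6263, -0.0766, 0.2571]
orientation: [-0.003, 0.707, 0.707, 0.0]
contact_force: [1.2, -0.2, -0.1]
gripper_width: 0.0397
gripper_force: 29.7
```

Call:
play_rows:
  motion: [0,0,-0.09,0.06,0.008,0,1,0,0,-0.18,0.12,0.015,0,1,0,0,-0.27,0.18,0.023,0,1,0,0,-0.36,0.235,0.03,0,1,0,0,-0.4545,0.273,0.0355,0,1]

```text
t: 20.48
position: [0.6614, 0.1986, 0.2577]
orientation: [-0.003, 0.527, 0.85, 0.001]
contact_force: [0.7, 0.1, -0.8]
gripper_width: 0.0395
gripper_force: 29.7
```

Call:
play_rows:
  motion: [0,0,0,0,0,0,1,0,0,0,0,0,0,1]

```text
t: 20.72
position: [0.6619, 0.1935, 0.2572]
orientation: [-0.003, 0.53, 0.848, -0.0]
contact_force: [-1.2, -0.8, -0.6]
gripper_width: 0.0399
gripper_force: 29.7
```

```bash
python3 -c "
from h import *
go(.663,.1935,.173,26)"
```

```text
pos [0.6619 0.1935 0.2572] yaw 25.94 turn [-0.003  -0.0046 -0.001 ] shift [-0.0009  0.0012  0.0842] rows 1.3
```

Call:
play_rows:
  motion: [-0.003,-0.004,0,0,0.001,0.04,1,-0.003,-0.004,0,0,0.001,0.08,1,-0.003,-0.004,0,0,0.001,0.088,1,-0.003,-0.004,0,0,0.001,0.094,1,-0.003,-0.004,0,0,0.001,0.1,1]

```text
t: 21.35
position: [0.6634, 0.1944, 0.1591]
orientation: [0.0, 0.53, 0.848, 0.001]
contact_force: [-3.9, -3.5, 6.4]
gripper_width: 0.0398
gripper_force: 29.8
```

Call:
play_rows:
  motion: [0,0,0,0,0,0.002,1,0,0,0,0,0,0.004,1,0,0,0,0,0,0.004,1,0,0,0,0,0,0.004,1,0,0,0,0,0,0.004,1]

```text
t: 21.98
position: [0.6637, 0.1942, 0.1572]
orientation: [0.001, 0.53, 0.848, 0.001]
contact_force: [-5.8, -3.8, 15.1]
gripper_width: 0.04
gripper_force: 29.9
```

Call:
play_rows:
  motion: [0,0,0,0,0,0.001,1,0,0,0,0,0,0.001,1,0,0,0,0,0,0.001,1,0,0,0,0,0,0.001,1,0,0,0,0,0,0.001,1]

```text
t: 22.6
position: [0.6637, 0.1941, 0.1571]
orientation: [0.001, 0.53, 0.848, 0.002]
contact_force: [-8.7, -4.0, 19.0]
gripper_width: 0.0397
gripper_force: 30.0
```

Call:
play_rows:
  motion: [0,0,0,0,0,0,1,0,0,0,0,0,0,1,0,0,0,0,0,0,1,0,0,0,0,0,0,1,0,0,0,0,0,0,1]

```text
t: 23.22
position: [0.6638, 0.1942, 0.1571]
orientation: [0.001, 0.53, 0.848, 0.002]
contact_force: [-8.3, -4.2, 19.9]
gripper_width: 0.04
gripper_force: 30.0
```

Call:
play_rows:
  motion: [0,0,0,0,0,-0.03,1,0,0,0,0,0,-0.08,1,0,0,0,0,0,-0.105,1,0,0,0,0,0,-0.105,1]

```text
t: 23.72
position: [0.6647, 0.1957, 0.2609]
orientation: [0.002, 0.53, 0.848, 0.004]
contact_force: [-0.1, -0.7, -0.7]
gripper_width: 0.0395
gripper_force: 29.8
```

Call:
play_rows:
  motion: [0,0,0,0.025,-0.05,0,1,0,0,0,0.05,-0.1,0,1,0,0,0,0.078,-0.137,0,1,0,0,0,0.078,-0.137,0,1,0,0,0,0.078,-0.137,0,1]

```text
t: 24.35
position: [0.5054, 0.2051, 0.2566]
orientation: [-0.0, 0.53, 0.848, 0.001]
contact_force: [-0.6, -0.1, -1.2]
gripper_width: 0.0399
gripper_force: 29.8
```

Call:
play_rows:
  motion: [0,0,0,0,0,0,1,0,0,0,0,0,0,1]

```text
t: 24.6
position: [0.5058, 0.2047, 0.2564]
orientation: [-0.001, 0.53, 0.848, 0.0]
contact_force: [-0.4, -0.5, -1.4]
gripper_width: 0.0396
gripper_force: 29.8
```

```bash
python3 -c "
from newc import *
c=snap('wrist','w6.png')
b=[np.round(proj(c,[*p,.042],1)) for p in [(.4439,.3414),(.4136,.2531),(.5018,.2228),(.5322,.311)]];print(b)
carrier(c,b[1:],use=(1,2,3));go(.5018,.2228,.12,26)
"
```

```text
[array([279.,  55.]), array([221., 113.]), array([279., 169.]), array([337., 113.])]
cup 1 n 18 [0.406  0.2602] px [217.3 104.3] med res mm 0.44
cup 2 n 31 [0.5225 0.1892] px [281.8 202.1] med res mm 3.91
cup 3 n 29 [0.5224 0.3167] px [331.2 104.3] med res mm 0.29
axis [0.4734 0.2749] x bearing 72.57 scale 1.17 res mm [18.2 32.8 14.7]
  cup 0 [0.4429 0.3334]
  cup 1 [0.4149 0.2443]
  cup 2 [0.504  0.2164]
  cup 3 [0.5319 0.3054]
pos [0.5056 0.2048 0.2564] yaw 25.94 turn [-0.0006 -0.0014 -0.001 ] shift [0.0177 0.0046 0.1365] rows 2.2
```

View pics/w6.png

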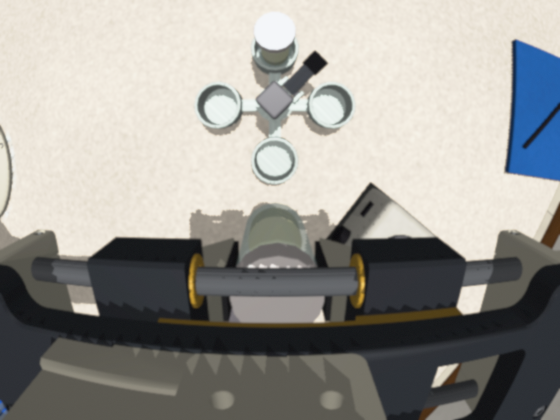

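The carrier has shifted about 1 cm: cup 1 is now at (219,105), cup 2 at (274,160) and cup 3 at (330,105). Jar a stands well in cup 0. I'll refit the rims.

```bash
python3 -c "
from newc import *
c=snap('wrist')
ax,a=carrier(c,[(219,105),(274,160),(330,105)],use=(1,2,3))
b=a+np.radians(225);x,y=ax+.066*np.array([np.cos(b),np.sin(b)])
go(x,y,.118,26)
"
```

```text
cup 1 n 31 [0.4062 0.2598] px [217.5 104.8] med res mm 0.31
cup 2 n 31 [0.4924 0.2301] px [274.2 159.9] med res mm 0.32
cup 3 n 31 [0.5225 0.3165] px [331.3 104.7] med res mm 0.34
axis [0.4641 0.2886] x bearing 70.94 scale 0.98 res mm [1.4 1.  1.3]
  cup 0 [0.4352 0.3479]
  cup 1 [0.4047 0.2597]
  cup 2 [0.4929 0.2292]
  cup 3 [0.5234 0.3174]
pos [0.5054 0.2049 0.2565] yaw 25.95 turn [-0.0006 -0.0015 -0.0009] shift [ 0.0272 -0.0005  0.1385] rows 2.3
```

Call:
play_rows:
  motion: [0,0,0,0.014,0,0.04,1,0,-0.001,0,0.027,0,0.09,1,0,-0.001,0,0.027,0,0.13,1,0,-0.001,0,0.027,0,0.137,1,0,-0.001,0,0.027,0,0.137,1]

```text
t: 25.32
position: [0.4936, 0.2295, 0.1203]
orientation: [-0.0, 0.53, 0.848, 0.0]
contact_force: [-0.2, -0.4, 1.3]
gripper_width: 0.0392
gripper_force: 29.8
```

Call:
play_rows:
  motion: [0,0,0,0,0,0,1,0,0,0,0,0,0,1,0,0,0,0,0,0,1]

```text
t: 25.7
position: [0.4935, 0.2299, 0.1208]
orientation: [-0.0, 0.53, 0.848, 0.001]
contact_force: [-0.0, 0.2, 0.1]
gripper_width: 0.0398
gripper_force: 29.8
```

```bash
cat > chk.py <<'E'
from h import *
import sys
off,cx,cy=map(float,sys.argv[1:4])
c=snap('wrist');im=c['image'].astype(int);s=read_state();p=np.array(s['position']);q=rot(s['orientation']);tx=q.apply([1,0,0]);ty=q.apply([0,1,0])
b=p-[0,0,off];r=np.array([cx,cy,.042])
print(p.round(4),'jar-cup in tool x,y',np.round([(b-r)@tx,(b-r)@ty],4))
for n,v in [('jar+x',b+.02*tx),('rim o+x',r+.0275*tx),('rim i+x',r+.0235*tx),('rim c',r),('jar c',b)]: print(n,np.round(proj(c,v,1),1))
u=int(round(proj(c,r,1)[0]));v0=int(proj(c,r+.0275*tx,1)[1])
print('col',u,[(y,im[y,u].mean().round().astype(int).item(),(im[y,u,0]-im[y,u,2]).item()) for y in range(v0-14,v0+34)])
for row in (v0+22,v0+30): print(row,'pred o-y/o+y',[(proj(c,r+[0,0,0]+k*.0275*ty,1)[0]).round(1) for k in(-1,1)],'L',[(x,im[row,x].mean().round().astype(int).item()) for x in range(u-42,u-16)],'R',[(x,im[row,x].mean().round().astype(int).item()) for x in range(u+16,u+42)])
cv2.imwrite('pics/chk.png',c['image'][:,:,::-1])
E
python3 chk.py .0534 .4929 .2292
```

```text
[0.4933 0.2298 0.1206] jar-cup in tool x,y [0.0004 0.0007]
jar+x [272.9 198.3]
rim o+x [272.3 181.2]
rim i+x [272.3 186.6]
rim c [272.4 217.2]
jar c [272.9 226.9]
col 272 [(167, 147, -3), (168, 152, -3), (169, 162, -4), (170, 177, -4), (171, 193, -5), (172, 212, -5), (173, 224, -3), (174, 230, -3), (175, 232, -3), (176, 223, -3), (177, 183, -4), (178, 134, -3), (179, 111, -2), (180, 113, -2), (181, 148, -3), (182, 206, -5), (183, 233, -3), (184, 235, -4), (185, 222, -3), (186, 194, -5), (187, 165, -4), (188, 162, -4), (189, 189, -4), (190, 217, -5), (191, 225, -3), (192, 226, -3), (193, 226, -3), (194, 227, -3), (195, 228, -3), (196, 229, -3), (197, 229, -3), (198, 229, -4), (199, 229, -3), (200, 227, -3), (201, 218, -6), (202, 186, -6), (203, 147, -7), (204, 127, -9), (205, 122, -9), (206, 120, -8), (207, 112, -3), (208, 106, 2), (209, 102, 5), (210, 101, 6), (211, 101, 5), (212, 101, 6), (213, 101, 6), (214, 101, 5)]
203 pred o-y/o+y [np.float64(236.2), np.float64(308.7)] L [(230, 231), (231, 231), (232, 230), (233, 229), (234, 229), (235, 229), (236, 229), (237, 228), (238, 223), 
[... 499 characters left out ...]
, 229), (313, 229)]
211 pred o-y/o+y [np.float64(236.2), np.float64(308.7)] L [(230, 232), (231, 232), (232, 231), (233, 231), (234, 231), (235, 231), (236, 230), (237, 225), (238, 216), (239, 221), (240, 225), (241, 222), (242, 196), (243, 144), (244, 98), (245, 87), (246, 96), (247, 130), (248, 179), (249, 209), (250, 203), (251, 172), (252, 153), (253, 149), (254, 135), (255, 123)] R [(288, 135), (289, 146), (290, 153), (291, 156), (292, 159), (293, 163), (294, 170), (295, 172), (296, 162), (297, 144), (298, 130), (299, 115), (300, 97), (301, 90), (302, 107), (303, 152), (304, 199), (305, 220), (306, 221), (307, 214), (308, 210), (309, 216), (310, 227), (311, 230), (312, 230), (313, 229)]
```

The jar sits about 3 mm towards −x in the grip relative to the cup, so I'll correct and lower.

Call:
play_rows:
  motion: [0,0,0,0.003,-0.0005,0.005,1,0,0,0,0.003,-0.0005,0.02,1,0,0,0,0.003,-0.0005,0.035,1,0,0,0,0.003,-0.0005,0.048,1,0,0,0,0.003,-0.0005,0.048,1]

```text
t: 26.38
position: [0.49, 0.2314, 0.07]
orientation: [-0.001, 0.53, 0.848, -0.001]
contact_force: [-0.2, -0.1, -0.5]
gripper_width: 0.0393
gripper_force: 29.8
```

Call:
play_rows:
  motion: [0,0,0,0,0,0.006,1,0,0,0,0,0,0.012,1,0,0,0,0,0,0.014,1,0,0,0,0,0,0.014,1]

```text
t: 26.88
position: [0.4911, 0.2322, 0.0578]
orientation: [-0.0, 0.53, 0.848, 0.0]
contact_force: [-0.3, -0.5, -1.0]
gripper_width: 0.04
gripper_force: 29.8
```

Call:
play_rows:
  motion: [0,0,0,0,0,0.001,1,0,0,0,0,0,0.001,-0.2,0,0,0,0,0,0.001,-0.2,0,0,0,0,0,0,-0.2,0,0,0,0,0,0,-0.2]

```text
t: 27.5
position: [0.4912, 0.2322, 0.058]
orientation: [-0.0, 0.53, 0.848, 0.0]
contact_force: [0.3, 0.0, -0.2]
gripper_width: 0.0551
gripper_force: 0.0
```

Call:
play_rows:
  motion: [0,0,0,0,0,-0.03,-0.2,0,0,0,0,0,-0.08,-0.2,0,0,0,0,0,-0.13,-0.2,0,0,0,0,0,-0.18,-0.2,0,0,0,0,0,-0.19,-0.2]

```text
t: 28.12
position: [0.4934, 0.233, 0.252]
orientation: [0.001, 0.53, 0.848, 0.003]
contact_force: [-0.2, 0.6, -1.6]
gripper_width: 0.0552
gripper_force: 0.0
```

```bash
python3 -c "
from h import *
go(.548,-.2655,.25,26);go(.548,-.2655,.14,-30);print(read_state()['joints'])"
```

```text
pos [0.4934 0.233  0.252 ] yaw 25.99 turn [ 0.007  -0.0013 -0.0001] shift [-4.721e-01 -1.694e-01  1.000e-04] rows 8.0
pos [0.4934 0.233  0.252 ] yaw 25.99 turn [ 0.0058 -0.0047  0.9773] shift [-0.4722 -0.1702  0.1101] rows 8.2
[-0.64144638  0.25325484  0.17991894  1.81048267 -0.05240591  1.07528211
  0.01116219]
```

Call:
play_rows:
  motion: [0.003,0,0,-0.04,-0.014,0,-0.3,0.006,-0.001,0,-0.09,-0.032,0,-0.3,0.006,-0.001,0,-0.14,-0.05,0,-0.3,0.006,-0.001,0,-0.19,-0.068,0,-0.3,0.006,-0.001,0,-0.24,-0.086,0,-0.3]

```text
t: 28.75
position: [0.5185, -0.023, 0.2468]
orientation: [-0.002, 0.53, 0.848, -0.003]
contact_force: [0.6, 0.2, -0.5]
gripper_width: 0.0597
gripper_force: 0.0
```

Call:
play_rows:
  motion: [0,0,0.18,-0.05,-0.018,0,-0.3,0,0,0.36,-0.1,-0.036,0,-0.3,0,0,0.54,-0.15,-0.054,0,-0.3,0,0,0.72,-0.2,-0.072,0,-0.3,0,0,0.9,-0.232,-0.084,0,-0.3]

```text
t: 29.38
position: [0.5443, -0.2697, 0.2473]
orientation: [-0.0, 0.848, 0.529, -0.004]
contact_force: [-0.5, -0.1, -0.5]
gripper_width: 0.0595
gripper_force: 0.0
```

Call:
play_rows:
  motion: [0,0,0.077,0,0,0.05,-0.3,0,0,0.077,0,0,0.1,-0.3,0,0,0.077,0,0,0.1,-0.3,0,0,0.077,0,0,0.1,-0.3]

```text
t: 29.88
position: [0.5454, -0.2675, 0.1494]
orientation: [0.0, 0.866, 0.5, -0.003]
contact_force: [0.8, -0.1, -0.0]
gripper_width: 0.0597
gripper_force: 0.0
```

```bash
python3 -c "
from h import *
go(.548,-.2655,.049,-30)
c=snap('wrist','w7.png');print(proj(c,(.548,-.2655,.074),1))"
```

```text
pos [ 0.5454 -0.2675  0.1494] yaw -29.98 turn [-0.0022  0.0056  0.0004] shift [0.0036 0.0015 0.1004] rows 1.6
(np.float64(276.93223555884623), np.float64(215.36838784685602))
```

View pics/w7.png

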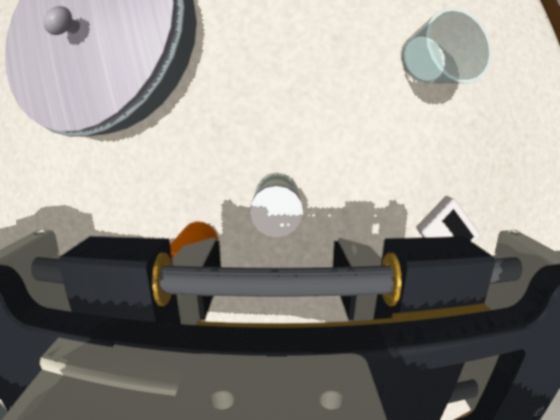

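The cap is centred at (276,210), about 3 mm further in tool +x than predicted. The orange jar stays clear of the left finger.

Call:
play_rows:
  motion: [-0.002,0.005,0,0.006,0.001,0.045,-0.3,-0.002,0.005,0,0.006,0.001,0.1,-0.3,-0.002,0.005,0,0.006,0.001,0.1,-0.3,-0.002,0.005,0,0.006,0.001,0.1,1,-0.002,0.005,0,0.006,0.001,0.1,1]

```text
t: 30.55
position: [0.5504, -0.2638, 0.0516]
orientation: [0.002, 0.866, 0.5, 0.001]
contact_force: [-0.1, 0.7, 0.6]
gripper_width: 0.0444
gripper_force: 0.2
```

Call:
play_rows:
  motion: [0,0,0,0,0,0,1,0,0,0,0,0,0,1,0,0,0,0,0,0,1]

```text
t: 30.92
position: [0.5499, -0.2635, 0.051]
orientation: [0.001, 0.866, 0.5, 0.001]
contact_force: [-1.4, 0.5, 7.1]
gripper_width: 0.0397
gripper_force: 29.9
```

Call:
play_rows:
  motion: [0,0,0,0,0,-0.03,1,0,0,0,0,0,-0.08,1,0,0,0,0,0,-0.13,1,0,0,0,0,0,-0.18,1,0,0,0,0,0,-0.205,1]

```text
t: 31.55
position: [0.5496, -0.2637, 0.2578]
orientation: [0.002, 0.866, 0.5, 0.002]
contact_force: [1.0, 0.1, -0.7]
gripper_width: 0.0397
gripper_force: 29.8
```

```bash
python3 -c "
from h import *
go(.663,.1935,.255,-64)"
```

```text
pos [ 0.5496 -0.2637  0.2578] yaw -30.0 turn [ 0.004  -0.0024  0.5933] shift [ 0.4526 -0.1304  0.0027] rows 7.5
```

Call:
play_rows:
  motion: [0.002,-0.001,0,0.035,-0.01,0,1,0.004,-0.002,0,0.085,-0.025,0,1,0.004,-0.002,0,0.135,-0.039,0,1,0.004,-0.002,0,0.185,-0.053,0,1,0.004,-0.002,0,0.24,-0.069,0,1]

```text
t: 32.17
position: [0.6089, -0.0193, 0.2546]
orientation: [-0.001, 0.866, 0.5, -0.001]
contact_force: [0.1, 0.1, -0.6]
gripper_width: 0.0391
gripper_force: 29.8
```

Call:
play_rows:
  motion: [0,0,0.12,0.05,-0.014,0,1,0,0,0.24,0.1,-0.029,0,1,0,0,0.36,0.15,-0.043,0,1,0,0,0.48,0.19,-0.055,0,1,0,0,0.593,0.213,-0.061,0.002,1]

```text
t: 32.8
position: [0.6621, 0.1985, 0.2519]
orientation: [-0.002, 0.974, 0.225, -0.002]
contact_force: [0.1, -0.0, -0.7]
gripper_width: 0.0392
gripper_force: 29.8
```

Call:
play_rows:
  motion: [0,0,0,0,0,0,1,0,0,0,0,0,0,1,0,0,0,0,0,0,1]

```text
t: 33.17
position: [0.6623, 0.1922, 0.2518]
orientation: [-0.001, 0.974, 0.224, -0.002]
contact_force: [-0.2, -0.7, -0.2]
gripper_width: 0.0393
gripper_force: 29.8
```

```bash
python3 -c "
from h import *
go(.663,.1935,.17,-64);print(read_state()['joints'])"
```

```text
pos [0.6623 0.1922 0.2518] yaw -64.06 turn [-0.0025  0.0045 -0.001 ] shift [ 0.0016 -0.0006  0.0818] rows 1.3
[-0.71347822  0.58106649  0.6035571   1.43447585 -0.33759093  1.23516269
 -1.19195462]
```

Call:
play_rows:
  motion: [-0.002,0.004,0,0.001,0,0.04,1,-0.002,0.004,0,0.001,0,0.078,1,-0.002,0.004,0,0.001,0,0.086,1,-0.002,0.004,0,0.001,0,0.092,1,-0.002,0.004,0,0.001,0,0.098,1]

```text
t: 33.8
position: [0.6635, 0.1948, 0.1554]
orientation: [-0.001, 0.974, 0.225, 0.001]
contact_force: [-3.6, -0.8, 6.0]
gripper_width: 0.0396
gripper_force: 29.9
```

Call:
play_rows:
  motion: [0,0,0,0,0,0.002,1,0,0,0,0,0,0.004,1,0,0,0,0,0,0.005,1,0,0,0,0,0,0.005,1,0,0,0,0,0,0.005,1]

```text
t: 34.42
position: [0.6652, 0.1964, 0.1546]
orientation: [-0.002, 0.974, 0.226, 0.003]
contact_force: [-7.3, 0.4, 21.0]
gripper_width: 0.0392
gripper_force: 30.1
```

Call:
play_rows:
  motion: [0,0,0,0,0,0,1,0,0,0,0,0,0,1,0,0,0,0,0,0,1,0,0,0,0,0,0,1,0,0,0,0,0,0,1]

```text
t: 35.05
position: [0.6652, 0.1965, 0.1546]
orientation: [-0.002, 0.974, 0.226, 0.003]
contact_force: [-8.2, 0.4, 20.7]
gripper_width: 0.0392
gripper_force: 30.1
```

Call:
play_rows:
  motion: [0,0,0,0,0,0,1,0,0,0,0,0,0,1,0,0,0,0,0,-0.03,1,0,0,0,0,0,-0.08,1,0,0,0,0,0,-0.105,1]

```text
t: 35.67
position: [0.6651, 0.195, 0.2581]
orientation: [-0.001, 0.974, 0.225, 0.003]
contact_force: [0.8, -0.1, 0.3]
gripper_width: 0.0391
gripper_force: 29.9
```

Call:
play_rows:
  motion: [0,0,0,-0.04,-0.031,0,1,0,0,0,-0.085,-0.066,0,1,0,0,0,-0.13,-0.101,0,1,0,0,0,-0.175,-0.136,0,1,0,0,0,-0.215,-0.167,0,1]

```text
t: 36.3
position: [0.3952, 0.2516, 0.2547]
orientation: [-0.002, 0.974, 0.225, 0.001]
contact_force: [-0.5, 1.4, -0.1]
gripper_width: 0.0396
gripper_force: 29.9
```

Call:
play_rows:
  motion: [0,0,0,0,0,0,1,0,0,0,0,0,0,1,0,0,0,0,0,0,1]

```text
t: 36.67
position: [0.3979, 0.2504, 0.2541]
orientation: [-0.001, 0.975, 0.224, 0.0]
contact_force: [0.1, -0.7, -1.3]
gripper_width: 0.0394
gripper_force: 29.9
```

```bash
python3 -c "
from newc import *
c=snap('wrist','w8.png')
b=[proj(c,[*p,.042],1) for p in [(.4047,.2597),(.5234,.3174)]];print(b,read_state()['position'])
"
```

```text
[(np.float64(271.8974760522999), np.float64(177.3160762159949)), (np.float64(271.90563008415893), np.float64(62.32979105106554))] [0.3976358  0.25024375 0.25384082]
```

View pics/w8.png

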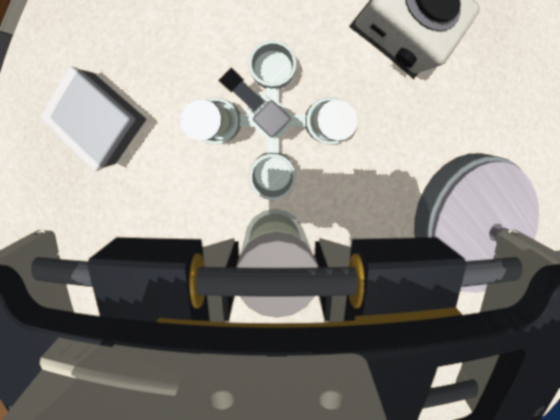

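Both jars stand in cups 0 and 2. Cup 1 at (273,176) and cup 3 at (273,64) match the prediction, so the carrier has not moved. I'll go over cup 1.

```bash
python3 -c "
from h import *
go(.4047,.2597,.118,-64)"
```

```text
pos [0.3976 0.2502 0.2538] yaw -64.08 turn [-0.0006 -0.0004 -0.0014] shift [ 0.0104 -0.0053  0.1358] rows 2.2
```

Call:
play_rows:
  motion: [0,0,0,0.01,-0.005,0.03,1,0,0,0,0.0105,-0.005,0.08,1,0,0,0,0.0105,-0.005,0.12,1,0,0,0,0.0105,-0.005,0.135,1,0,0,0,0.0105,-0.005,0.135,1]

```text
t: 37.35
position: [0.4036, 0.2592, 0.118]
orientation: [0.0, 0.974, 0.225, -0.001]
contact_force: [0.0, 0.8, -0.6]
gripper_width: 0.0395
gripper_force: 29.9
```

Call:
play_rows:
  motion: [0,0,0,0,0,0,1,0,0,0,0,0,0,1,0,0,0,0,0,0,1]

```text
t: 37.72
position: [0.4036, 0.2605, 0.1194]
orientation: [-0.001, 0.974, 0.225, 0.0]
contact_force: [0.7, 0.2, -0.7]
gripper_width: 0.0388
gripper_force: 29.9
```

```bash
python3 chk.py .051 .4047 .2597
```

```text
[0.4035 0.2604 0.1192] jar-cup in tool x,y [-0.0008 -0.0012]
jar+x [276.7 202. ]
rim o+x [278.4 182.6]
rim i+x [278.4 188. ]
rim c [278.3 218.7]
jar c [276.6 230.8]
col 278 [(168, 237, -3), (169, 237, -3), (170, 237, -3), (171, 237, -3), (172, 237, -3), (173, 237, -2), (174, 237, -3), (175, 237, -2), (176, 234, -3), (177, 219, -4), (178, 165, -4), (179, 111, -4), (180, 92, -3), (181, 99, -3), (182, 133, -3), (183, 168, -4), (184, 165, -4), (185, 150, -3), (186, 141, -3), (187, 136, -3), (188, 140, -3), (189, 144, -4), (190, 147, -3), (191, 147, -4), (192, 146, -4), (193, 145, -3), (194, 142, -3), (195, 143, -3), (196, 144, -4), (197, 145, -3), (198, 146, -3), (199, 147, -3), (200, 148, -4), (201, 147, -3), (202, 146, -4), (203, 146, -3), (204, 146, -3), (205, 146, -3), (206, 145, -3), (207, 143, -3), (208, 138, -3), (209, 126, -6), (210, 117, -8), (211, 114, -8), (212, 112, -7), (213, 105, -4), (214, 95, 2), (215, 88, 6)]
204 pred o-y/o+y [np.float64(241.8), np.float64(314.7)] L [(236, 138), (237, 139), (238, 140), (239, 141), (240, 143), (241, 143), (242, 144), (243, 140), (244, 135
[... 500 characters left out ...]
18, 145), (319, 144)]
212 pred o-y/o+y [np.float64(241.8), np.float64(314.7)] L [(236, 142), (237, 142), (238, 142), (239, 143), (240, 142), (241, 140), (242, 133), (243, 127), (244, 131), (245, 139), (246, 142), (247, 132), (248, 109), (249, 88), (250, 83), (251, 86), (252, 101), (253, 123), (254, 139), (255, 145), (256, 147), (257, 147), (258, 143), (259, 138), (260, 132), (261, 127)] R [(294, 144), (295, 145), (296, 146), (297, 147), (298, 148), (299, 148), (300, 148), (301, 146), (302, 141), (303, 129), (304, 107), (305, 86), (306, 78), (307, 80), (308, 90), (309, 111), (310, 129), (311, 135), (312, 133), (313, 131), (314, 133), (315, 139), (316, 141), (317, 141), (318, 142), (319, 144)]
```

The jar sits about 5 mm towards tool −x in the grip, so I'll correct by +5.5 mm in x and +1.2 mm in y, then lower in stages.

Call:
play_rows:
  motion: [0,0,0,0.0055,0.001,0.005,1,0,0,0,0.0055,0.001,0.018,1,0,0,0,0.0055,0.001,0.03,1,0,0,0,0.0055,0.001,0.042,1,0,0,0,0.0055,0.001,0.048,1]

```text
t: 38.4
position: [0.4078, 0.2609, 0.0691]
orientation: [0.0, 0.974, 0.225, -0.001]
contact_force: [-0.9, -0.2, -1.4]
gripper_width: 0.0394
gripper_force: 29.9
```

Call:
play_rows:
  motion: [0,0,0,0,0,0.006,1,0,0,0,0,0,0.012,1,0,0,0,0,0,0.0155,1,0,0,0,0,0,0.0155,1]

```text
t: 38.9
position: [0.4086, 0.2616, 0.055]
orientation: [-0.001, 0.974, 0.225, -0.0]
contact_force: [-0.1, 0.2, -1.1]
gripper_width: 0.0394
gripper_force: 29.9
```

Call:
play_rows:
  motion: [0,0,0,0,0,0.001,1,0,0,0,0,0,0.001,-0.2,0,0,0,0,0,0.001,-0.2,0,0,0,0,0,0,-0.2,0,0,0,0,0,0,-0.2]

```text
t: 39.52
position: [0.4085, 0.2615, 0.055]
orientation: [-0.0, 0.974, 0.225, -0.001]
contact_force: [0.1, -0.1, -0.6]
gripper_width: 0.0553
gripper_force: 0.0
```

Call:
play_rows:
  motion: [0,0,0,0,0,-0.03,-0.2,0,0,0,0,0,-0.08,-0.2,0,0,0,0,0,-0.13,-0.2,0,0,0,0,0,-0.17,-0.2,0,0,0,0,0,-0.19,-0.2]

```text
t: 40.15
position: [0.4095, 0.2619, 0.2473]
orientation: [-0.002, 0.974, 0.225, 0.001]
contact_force: [-0.3, 0.3, -0.1]
gripper_width: 0.0547
gripper_force: 0.0
```

```bash
python3 -c "
from h import *
go(.444,.232,.245,-19)"
```

```text
pos [0.4095 0.2619 0.2473] yaw -63.96 turn [-0.0015 -0.0033 -0.7846] shift [0.0178 0.042  0.0023] rows 4.2
```

Call:
play_rows:
  motion: [0,0,-0.18,0.005,0.01,0,-0.5,0,0,-0.36,0.01,0.02,0,-0.5,0,0,-0.54,0.014,0.03,0,-0.5,0,0,-0.7,0.018,0.042,0,-0.5,-0.001,-0.003,-0.785,0.018,0.042,0,-0.5]

```text
t: 40.78
position: [0.4439, 0.2303, 0.2448]
orientation: [0.0, 0.814, 0.582, -0.002]
contact_force: [0.9, 0.2, 0.2]
gripper_width: 0.0687
gripper_force: 0.0
```

Call:
play_rows:
  motion: [0,0,0,0,0,0,-0.5,0,0,0,0,0,0,-0.5,0,0,0,0,0,0,-0.5]

```text
t: 41.15
position: [0.4431, 0.2317, 0.2448]
orientation: [0.0, 0.814, 0.581, -0.002]
contact_force: [0.1, 0.2, 0.6]
gripper_width: 0.0684
gripper_force: 0.0
```

```bash
python3 -c "
from h import *
c=snap('wrist','w9.png')
print(proj(c,(.464,.2886,.101),1),read_state()['position'])
sub=c['image'];print(sub.shape)
"
```

```text
(np.float64(276.5868332296657), np.float64(134.22802395553717)) [0.44314475 0.2317098  0.24485701]
(420, 560, 3)
```

View pics/w9.png

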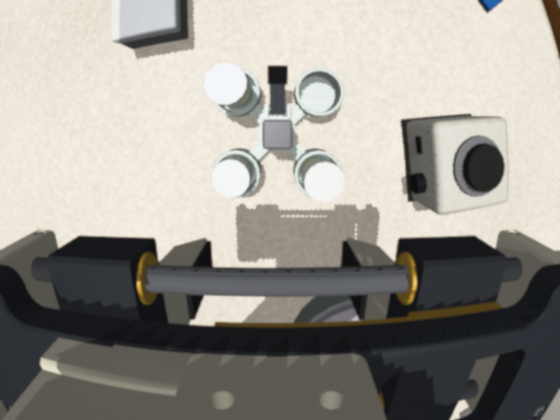

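All three jars stand in their cups and the grip block is at (277.5,134.5), square to the tool. Next I'll view the ball in the same relative pose, so camera bias cancels between block and ball.

```bash
cat > blk.py <<'E'
from h import *
def blk(c):
    im=c['image'].astype(int); print([im[y,277].tolist() for y in (116,122,128,134,140,146,152)],[im[134,x].tolist() for x in (258,264,270,284,290,296)])
    m=((abs(im.mean(2)-im[134,277].mean())<22)).astype('uint8'); m[:112]=0;m[158:]=0;m[:,:255]=0;m[:,300:]=0
    m=cv2.morphologyEx(m,cv2.MORPH_OPEN,np.ones((5,5)))
    k=max(cv2.findContours(m,0,2)[0],key=cv2.contourArea); r=cv2.minAreaRect(k); print(r)
    P=plane(c,*r[0],.101,1); s=read_state(); print('block',P.round(4),'rel tool',rot(s['orientation']).inv().apply(P-s['position']).round(4)); return P
E
python3 -c "
from blk import *
c=snap('wrist'); blk(c); go(.452,-.093,.245,-19)"
```

```text
[[206, 218, 211], [156, 154, 159], [160, 159, 163], [158, 156, 159], [155, 154, 157], [144, 143, 147], [149, 144, 135]] [[239, 239, 231], [141, 140, 144], [161, 159, 163], [155, 153, 158], [127, 126, 129], [186, 184, 173]]
((275.5, 133.0), (26.0, 27.0), 90.0)
block [0.4634 0.29   0.101 ] rel tool [0.0622 0.0004 0.1437]
pos [0.4432 0.2317 0.2449] yaw -18.99 turn [-0.0016  0.0029  0.0002] shift [-0.3042  0.114   0.0006] rows 5.2
```

Call:
play_rows:
  motion: [0,0,0,-0.04,0.015,0,-0.5,0,0,0,-0.1,0.037,0,-0.5,0,0,0,-0.16,0.06,0,-0.5,0,0,0,-0.215,0.081,0,-0.5,-0.001,0.003,0,-0.27,0.101,0,-0.5]

```text
t: 41.88
position: [0.451, -0.0585, 0.2459]
orientation: [-0.0, 0.814, 0.581, 0.001]
contact_force: [1.3, -0.2, 0.5]
gripper_width: 0.069
gripper_force: 0.0
```

Call:
play_rows:
  motion: [0,0,0,-0.034,0.013,0,-0.5,0,0,0,-0.034,0.013,0,-0.5,0,0,0,-0.034,0.013,0,-0.5,0,0,0,-0.034,0.013,0,-0.5]

```text
t: 42.38
position: [0.4524, -0.0914, 0.2454]
orientation: [-0.001, 0.813, 0.582, -0.0]
contact_force: [0.6, -0.7, 0.6]
gripper_width: 0.0686
gripper_force: 0.0
```

```bash
python3 -c "
from h import *
c=snap('wrist','w10.png')
print(proj(c,(.472,-.036,.086),1),proj(c,(.472,-.036,.06),1),read_state()['position'])
"
```

```text
(np.float64(275.9781969179301), np.float64(136.07435524501795)) (np.float64(276.0516997708032), np.float64(135.23123153016573)) [ 0.45236771 -0.09152004  0.2453875 ]
```

View pics/w10.png

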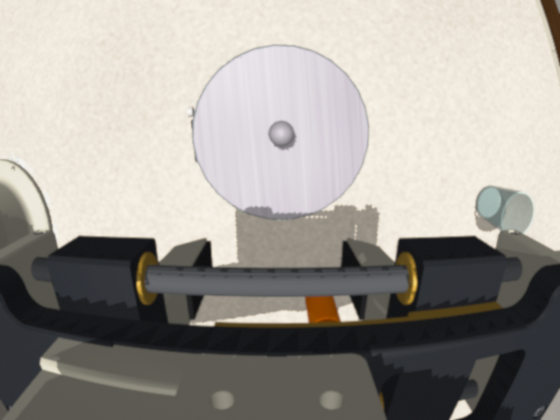

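The ball is at (281.5,133), with the disc centred around it at about (281,132). I'll fit both.

```bash
python3 -c "
from h import *
from scipy.optimize import least_squares
c=snap('wrist');im=c['image'].astype(int);s=read_state()
m=(im[:,:,0]-im[:,:,2]<6).astype('uint8');m[230:]=0;m[:,:170]=0;m[:,400:]=0;m=cv2.morphologyEx(m,cv2.MORPH_OPEN,np.ones((7,7)))
k=max(cv2.findContours(m,0,1)[0],key=cv2.contourArea).reshape(-1,2);k=k[k[:,1]<200]
P=np.array([plane(c,*q,.06,1)[:2] for q in k]);f=least_squares(lambda v:np.linalg.norm(P-v[:2],axis=1)-v[2],[.47,-.035,.094],loss='soft_l1',f_scale=.001);print('disc',f.x.round(4),len(k),proj(c,[*f.x[:2],.06],1))
g=im.mean(2)[110:158,258:306];b=(g<190).astype('uint8');kk=max(cv2.findContours(b,0,2)[0],key=cv2.contourArea);(x,y),r=cv2.minEnclosingCircle(kk);mo=cv2.moments(kk);print('ball',x+258,y+110,r,mo['m10']/mo['m00']+258,mo['m01']/mo['m00']+110)
u,v=281.5,133.;B=plane(c,u,v,.086,1);print(B.round(4),'rel tool',rot(s['orientation']).inv().apply(B-s['position']).round(4),'expected ball r px',(np.array(proj(c,B+[.0125,0,0],1))-(u,v)).round(1))
go(.4635,.232,.245,-19)"
```

```text
disc [ 0.4772 -0.0343  0.0936] 385 (np.float64(280.17026367754494), np.float64(132.0281751690969))
ball 282.07668685913086 134.94171714782715 15.255293846130371 281.9016348018842 134.64172901080633
[ 0.478 -0.035  0.086] rel tool [0.0619 0.0061 0.1594] expected ball r px [12.3 -4.1]
pos [ 0.4524 -0.0917  0.2454] yaw -18.84 turn [-0.0009 -0.0002  0.0029] shift [ 0.3099 -0.094   0.0006] rows 5.2
```

Call:
play_rows:
  motion: [0,0,0,0.04,-0.013,0,-0.5,0,0,0,0.1,-0.034,0,-0.5,0,0,0,0.16,-0.055,0,-0.5,0,0,0,0.215,-0.075,0,-0.5,0,0,0.003,0.27,-0.098,0,-0.5]

```text
t: 43.1
position: [0.4468, 0.1971, 0.2458]
orientation: [-0.0, 0.814, 0.58, 0.0]
contact_force: [0.8, -0.7, 0.1]
gripper_width: 0.0684
gripper_force: 0.0
```

Call:
play_rows:
  motion: [0,0,0,0.033,-0.015,0,-0.5,0,0,0,0.033,-0.015,0,-0.5,0,0,0,0.033,-0.015,0,-0.5,0,0,0,0.033,-0.015,0,-0.5,0,0,0,0.033,-0.015,0,-0.5]

```text
t: 43.72
position: [0.4443, 0.2292, 0.2457]
orientation: [-0.0, 0.815, 0.579, -0.0]
contact_force: [0.1, -0.4, 0.2]
gripper_width: 0.0691
gripper_force: 0.0
```

```bash
python3 -c "
from h import *
c=snap('wrist','w11.png');im=c['image'].astype(int)
print(proj(c,(.4637,.2885,.101),1))
print('row',[(x,im[134,x].mean().round().item()) for x in range(254,302)]);print('col',[(y,im[y,277].mean().round().item()) for y in range(110,160)])
go(.464,.2885,.16,-19)"
```

```text
(np.float64(273.7574896014904), np.float64(132.7871614543593))
row [(254, 229.0), (255, 232.0), (256, 236.0), (257, 238.0), (258, 232.0), (259, 206.0), (260, 158.0), (261, 137.0), (262, 148.0), (263, 159.0), (264, 162.0), (265, 162.0), (266, 162.0), (267, 161.0), (268, 161.0), (269, 160.0), (270, 160.0), (271, 159.0), (272, 159.0), (273, 158.0), (274, 158.0), (275, 157.0), (276, 157.0), (277, 156.0), (278, 157.0), (279, 157.0), (280, 156.0), (281, 155.0), (282, 154.0), (283, 154.0), (284, 154.0), (285, 153.0), (286, 148.0), (287, 136.0), (288, 120.0), (289, 117.0), (290, 127.0), (291, 136.0), (292, 141.0), (293, 146.0), (294, 158.0), (295, 188.0), (296, 219.0), (297, 231.0), (298, 233.0), (299, 232.0), (300, 230.0), (301, 230.0)]
col [(110, 73.0), (111, 77.0), (112, 100.0), (113, 150.0), (114, 208.0), (115, 234.0), (116, 236.0), (117, 218.0), (118, 172.0), (119, 146.0), (120, 151.0), (121, 159.0), (122, 162.0), (123, 161.0), (124, 161.0), (125, 160.0), (126, 159.0), (127, 159.0), (128, 159.0), (129, 159.0), (130, 158.0), (131, 158.0), (132, 157.0), (133, 157.0), (134, 156.0), (135, 157.0), (136, 156.0), (137, 155.0), (138, 155.0), (139, 155.0), (140, 155.0), (141, 153.0), (142, 153.0), (143, 153.0), (144, 148.0), (145, 134.0), (146, 119.0), (147, 120.0), (148, 137.0), (149, 145.0), (150, 143.0), (151, 141.0), (152, 140.0), (153, 142.0), (154, 144.0), (155, 146.0), (156, 146.0), (157, 150.0), (158, 168.0), (159, 203.0)]
pos [0.4443 0.2294 0.2458] yaw -19.24 turn [-0.0005 -0.0004 -0.0043] shift [ 0.0622 -0.0008  0.0858] rows 1.7
```

Call:
play_rows:
  motion: [0,0,0,0.03,0,0.03,-0.5,0,0,0,0.062,-0.0005,0.07,-0.5,0,0,0,0.062,-0.0005,0.086,-0.5,0,0,0,0.062,-0.0005,0.086,-0.5,0,0,0,0.062,-0.0005,0.086,-0.5]

```text
t: 44.4
position: [0.4647, 0.288, 0.1608]
orientation: [-0.0, 0.815, 0.579, 0.001]
contact_force: [-0.5, 0.7, 0.6]
gripper_width: 0.0689
gripper_force: 0.0
```

Call:
play_rows:
  motion: [0,0,0,0,0,0,-0.5,0,0,0,0,0,0,-0.5,0,0,0,0,0,0,-0.5]

```text
t: 44.78
position: [0.464, 0.2892, 0.1601]
orientation: [-0.0, 0.815, 0.58, 0.0]
contact_force: [0.8, 0.0, 0.9]
gripper_width: 0.0688
gripper_force: 0.0
```

```bash
python3 -c "
from h import *
go(.4643,.2883,.065,-19)"
```

```text
pos [0.464  0.2892 0.1601] yaw -19.15 turn [-0.0003 -0.001  -0.0026] shift [-0.0008  0.0006  0.0951] rows 1.5
```

Call:
play_rows:
  motion: [0,-0.001,-0.002,-0.001,0.0005,0.04,-0.5,0,-0.001,-0.002,-0.001,0.0005,0.08,-0.5,0,-0.001,-0.002,-0.001,0.0005,0.095,-0.5,0,-0.001,-0.002,-0.001,0.0005,0.095,-0.5,0,-0.001,-0.002,-0.001,0.0005,0.095,1]

```text
t: 45.4
position: [0.4651, 0.2885, 0.0659]
orientation: [0.0, 0.814, 0.58, 0.001]
contact_force: [0.5, -1.1, 0.6]
gripper_width: 0.0628
gripper_force: 0.0
```

Call:
play_rows:
  motion: [0,0,0,0,0,0,1,0,0,0,0,0,0,1,0,0,0,0,0,0,1,0,0,0,0,0,0,1,0,0,0,0,0,0,1]

```text
t: 46.02
position: [0.4635, 0.2883, 0.0649]
orientation: [-0.0, 0.814, 0.581, -0.001]
contact_force: [-3.2, 1.0, 4.7]
gripper_width: 0.028
gripper_force: 30.0
```

Call:
play_rows:
  motion: [0,0,0,0,0,-0.01,1,0,0,0,0,0,-0.03,1,0,0,0,0,0,-0.05,1,0,0,0,0,0,-0.075,1,0,0,0,0,0,-0.1,1]

```text
t: 46.65
position: [0.4634, 0.2871, 0.1647]
orientation: [0.0, 0.814, 0.58, -0.002]
contact_force: [-0.6, 0.0, -7.0]
gripper_width: 0.0276
gripper_force: 30.0
```

Call:
play_rows:
  motion: [0,0,0,0,0,-0.02,1,0,0,0,0,0,-0.035,1,0,0,0,0,0,-0.035,1,0,0,0,0,0,-0.035,1]

```text
t: 47.15
position: [0.4633, 0.2877, 0.1987]
orientation: [0.0, 0.814, 0.581, -0.001]
contact_force: [0.1, 0.1, -7.1]
gripper_width: 0.0279
gripper_force: 30.0
```

```bash
python3 -c "
from h import *
s=read_state();print(s['contact_force'],s['ft_torque'],s['gripper_width'])
go(.4777,-.0347,.20,-19)
c=snap('wrist','w12.png')"
```

```text
[ 0.05853138  0.05142962 -7.09493595] [-0.05789367 -0.015435    0.04170658] 0.027891690120198025
pos [0.4633 0.2877 0.1987] yaw -19.03 turn [-0.0015  0.0024 -0.0005] shift [-0.3001  0.1187 -0.0008] rows 5.2
```

View pics/w12.png

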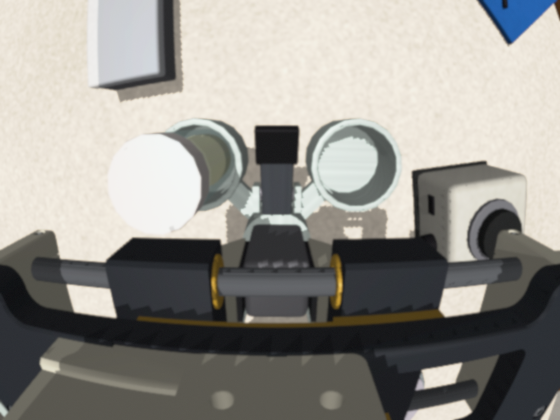

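The carrier is lifted level with the jars in place, cup 3's rim centred near (355,165). I'll check the axis offset in the grip from it.

```bash
python3 -c "
from newc import *
c=snap('wrist');s=read_state();im=c['image'].astype(int)
rel=lambda P: (rot(s['orientation']).inv().apply(np.array(P)-s['position'])*1e3).round(1)
print(rel(plane(c,355,165,.1758,1)))
# expected pixels for zero offset
q=rot(s['orientation'])
C=np.array(s['position'])+q.apply([.0467,.0467,.0229])
pts=[proj(c,C+q.apply([.0275*np.cos(t),.0275*np.sin(t),0]),1) for t in np.linspace(0,2*np.pi,73)];pts=np.array(pts);print('pred ellipse x',pts[:,0].min(),pts[:,0].max(),'y',pts[:,1].min(),pts[:,1].max())
L=np.array(s['position'])+q.apply([.051,0,.065-.079]);print('pad pred',proj(c,L,1))
print('row165',[(x,im[165,x].mean().round().item()) for x in list(range(300,318))+list(range(392,408))]);print('col355',[(y,im[y,355].mean().round().item()) for y in list(range(112,130))+list(range(200,218))])
"
```

```text
[47.9 45.7 22.5]
pred ellipse x 308.50811580502494 401.148649681803 y 118.67974621074828 213.8131586901509
pad pred (np.float64(273.4516183766226), np.float64(167.08939438520443))
row165 [(300, 222.0), (301, 224.0), (302, 224.0), (303, 220.0), (304, 209.0), (305, 178.0), (306, 139.0), (307, 105.0), (308, 92.0), (309, 94.0), (310, 114.0), (311, 161.0), (312, 211.0), (313, 232.0), (314, 235.0), (315, 230.0), (316, 219.0), (317, 207.0), (392, 91.0), (393, 91.0), (394, 96.0), (395, 126.0), (396, 180.0), (397, 220.0), (398, 229.0), (399, 226.0), (400, 222.0), (401, 223.0), (402, 226.0), (403, 229.0), (404, 230.0), (405, 231.0), (406, 232.0), (407, 233.0)]
col355 [(112, 231.0), (113, 231.0), (114, 232.0), (115, 231.0), (116, 230.0), (117, 222.0), (118, 208.0), (119, 213.0), (120, 226.0), (121, 228.0), (122, 225.0), (123, 218.0), (124, 195.0), (125, 154.0), (126, 117.0), (127, 115.0), (128, 127.0), (129, 132.0), (200, 102.0), (201, 102.0), (202, 101.0), (203, 102.0), (204, 111.0), (205, 151.0), (206, 202.0), (207, 223.0), (208, 223.0), (209, 218.0), (210, 206.0), (211, 185.0), (212, 157.0), (213, 142.0), (214, 141.0), (215, 142.0), (216, 146.0), (217, 167.0)]
```

Call:
play_rows:
  motion: [0,0,0,-0.012,0.005,0,1,0,0.001,0,-0.035,0.014,0,1,-0.001,0.002,0,-0.07,0.028,0,1,-0.001,0.002,0,-0.105,0.042,0,1,-0.001,0.002,0,-0.14,0.055,0,1]

```text
t: 47.88
position: [0.4701, 0.1341, 0.1997]
orientation: [-0.0, 0.815, 0.58, 0.0]
contact_force: [-0.0, -0.0, -6.8]
gripper_width: 0.028
gripper_force: 30.0
```

Call:
play_rows:
  motion: [0,0,0,-0.035,0.014,0,1,0,0,0,-0.07,0.028,0,1,0,0,0,-0.105,0.042,0,1,0,0,0,-0.132,0.053,0,1,0,0,0,-0.148,0.059,0,1]

```text
t: 48.5
position: [0.4767, -0.0256, 0.1997]
orientation: [0.0, 0.816, 0.579, 0.0]
contact_force: [0.4, 1.1, -6.0]
gripper_width: 0.0279
gripper_force: 30.0
```

Call:
play_rows:
  motion: [0,0,0,-0.008,0.003,0,1,0,0,0,-0.012,0.005,0,1,0,0,0,-0.012,0.005,0,1,0,0,0,-0.012,0.005,0,1,0,0,0,-0.012,0.005,0,1]

```text
t: 49.12
position: [0.4787, -0.0337, 0.1995]
orientation: [-0.0, 0.814, 0.581, 0.001]
contact_force: [-0.5, -0.0, -6.3]
gripper_width: 0.0279
gripper_force: 30.0
```

```bash
python3 -c "
from h import *
go(.4777,-.0347,.170,-19)"
```

```text
pos [ 0.4787 -0.0337  0.1995] yaw -18.96 turn [ 0.0003 -0.0011  0.0008] shift [-0.0014 -0.0006  0.0295] rows 0.5
```

Call:
play_rows:
  motion: [0,-0.001,0,-0.001,-0.0005,0.012,1,0,-0.001,0,-0.0014,-0.0006,0.026,1,0,-0.001,0,-0.0014,-0.0006,0.034,1,0,-0.001,0,-0.0014,-0.0006,0.034,1,0,-0.001,0,-0.0014,-0.0006,0.034,1]

```text
t: 49.75
position: [0.478, -0.0356, 0.1656]
orientation: [0.0, 0.814, 0.58, 0.0]
contact_force: [-0.1, 0.3, -5.9]
gripper_width: 0.0277
gripper_force: 30.0
```

Call:
play_rows:
  motion: [0,0,0,0,0,0.003,1,0,0,0,0,0,0.006,1,0,0,0,0,0,0.009,1,0,0,0,0,0,0.011,1,0,0,0,0,0,0.011,1]

```text
t: 50.38
position: [0.4776, -0.0355, 0.1544]
orientation: [0.0, 0.814, 0.58, -0.0]
contact_force: [-0.5, -0.4, -8.1]
gripper_width: 0.0279
gripper_force: 30.0
```

Call:
play_rows:
  motion: [0,0,0,0,0,0.005,1,0,0,0,0,0,0.011,1,0,0,0,0,0,0.017,1,0,0,0,0,0,0.022,1,0,0,0,0,0,0.024,1]

```text
t: 51.0
position: [0.4775, -0.0355, 0.1301]
orientation: [0.0, 0.814, 0.58, -0.0]
contact_force: [0.5, 0.1, -6.6]
gripper_width: 0.0278
gripper_force: 30.0
```

Call:
play_rows:
  motion: [0,0,0,0,0,0.002,1,0,0,0,0,0,0.004,1,0,0,0,0,0,0.005,1,0,0,0,0,0,0.005,1]

```text
t: 51.5
position: [0.4777, -0.0354, 0.1255]
orientation: [0.0, 0.814, 0.58, 0.0]
contact_force: [-0.3, -0.2, -6.2]
gripper_width: 0.0278
gripper_force: 30.0
```

Call:
play_rows:
  motion: [0,0,0,0,0,0.001,1,0,0,0,0,0,0.002,1,0,0,0,0,0,0.002,1,0,0,0,0,0,0.002,1]

```text
t: 52.0
position: [0.4781, -0.0354, 0.1248]
orientation: [-0.0, 0.814, 0.58, 0.001]
contact_force: [-3.9, 1.1, 10.2]
gripper_width: 0.0278
gripper_force: 30.0
```

The carrier is seated (TCP z 0.1248, 10 N). I'll hold, release, and rise.

Call:
play_rows:
  motion: [0,0,0,0,0,-0.001,1,0,0,0,0,0,-0.001,-0.3,0,0,0,0,0,-0.001,-0.3,0,0,0,0,0,-0.001,-0.3,0,0,0,0,0,-0.001,-0.3]

```text
t: 52.62
position: [0.4779, -0.0355, 0.1246]
orientation: [0.0, 0.814, 0.58, 0.0]
contact_force: [-0.4, 1.0, -0.3]
gripper_width: 0.059
gripper_force: 0.0
```

Call:
play_rows:
  motion: [0,0,0,0,0,-0.02,-0.3,0,0,0,0,0,-0.05,-0.3,0,0,0,0,0,-0.08,-0.3,0,0,0,0,0,-0.1,-0.3,0,0,0,0,0,-0.1,-0.3]

```text
t: 53.25
position: [0.4789, -0.0354, 0.2259]
orientation: [0.001, 0.814, 0.581, 0.002]
contact_force: [0.3, -0.4, -0.3]
gripper_width: 0.0595
gripper_force: 0.0
```

Call:
play_rows:
  motion: [0,0,0,0,0,0,1,0,0,0,0,0,0,1,0,0,0,0,0,0,1,0,0,0,0,0,0,1,0,0,0,0,0,0,1]

```text
t: 53.88
position: [0.4776, -0.0355, 0.2244]
orientation: [0.0, 0.814, 0.58, -0.0]
contact_force: [-0.7, -0.6, -0.0]
gripper_width: 0.0143
gripper_force: 0.0
```

```bash
python3 -c "
from h import *
c=snap('wrist','w13.png');s=read_state();A=np.array([.4781,-.0354]);a=np.radians(71);d=np.array([np.cos(a),np.sin(a)]);n=np.array([np.cos(a-np.pi/2),np.sin(a-np.pi/2)])
print('gw',s['gripper_width'],proj(c,[*(A+.051*d),.139],1))
go(*(A+.059*d+.003*n),.165,-19)"
```

```text
gw 0.010431869742606457 (np.float64(275.11916090354475), np.float64(149.54125992012422))
pos [ 0.4777 -0.0355  0.2245] yaw -19.04 turn [ 0.0003  0.0001 -0.0007] shift [0.0592 0.0033 0.0595] rows 1.3
```

View pics/w13.png

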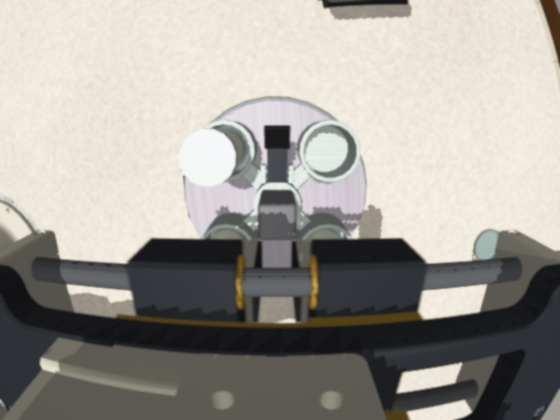

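The carrier sits centred on the disc with the lever pad up at (277,137), and jar a is clear of the press path. I'll press the lever now.

Call:
play_rows:
  motion: [0,0,0,0.03,0.003,0,1,0,0,0,0.061,0.003,0,1,0,0,0,0.061,0.003,0.02,1,0,0,0,0.061,0.003,0.05,1,0,0,0,0.061,0.003,0.055,1]

```text
t: 54.55
position: [0.4989, 0.0212, 0.168]
orientation: [-0.0, 0.814, 0.581, -0.002]
contact_force: [1.0, -0.1, -0.4]
gripper_width: 0.0007
gripper_force: 0.0
```

Call:
play_rows:
  motion: [0,0,0,0,0,0.01,1,0,0,0,0,0,0.02,1,0,0,0,0,0,0.03,1,0,0,0,0,0,0.04,1,0,0,0,0,0,0.05,1]

```text
t: 55.18
position: [0.5034, 0.0232, 0.1207]
orientation: [0.001, 0.814, 0.581, 0.003]
contact_force: [2.9, 2.5, 3.6]
gripper_width: 0.0007
gripper_force: 2.9
```

Call:
play_rows:
  motion: [0,0,0,0,0,0.004,1,0,0,0,0,0,0.008,1,0,0,0,0,0,0.011,1,0,0,0,0,0,0.011,1,0,0,0,0,0,0.011,1]

```text
t: 55.8
position: [0.5016, 0.0221, 0.1107]
orientation: [-0.0, 0.814, 0.581, 0.002]
contact_force: [-4.1, 3.8, 23.0]
gripper_width: 0.0004
gripper_force: 11.7
```

Call:
play_rows:
  motion: [0,0,0,0,0,0,1,0,0,0,0,0,0,1,0,0,0,0,0,-0.01,1,0,0,0,0,0,-0.04,1,0,0,0,0,0,-0.07,1]

```text
t: 56.42
position: [0.499, 0.0202, 0.1785]
orientation: [-0.0, 0.815, 0.58, -0.001]
contact_force: [0.4, 0.4, 0.1]
gripper_width: 0.0002
gripper_force: 0.0
```

Call:
play_rows:
  motion: [0,0,0,0,0,-0.05,1,0,0,0,-0.06,0,-0.07,1,0,0,0,-0.1,0,-0.07,1,0,0,0,-0.12,0,-0.07,1,0,0,0,-0.12,0,-0.07,1]

```text
t: 57.05
position: [0.4598, -0.0941, 0.2482]
orientation: [-0.0, 0.816, 0.579, -0.0]
contact_force: [1.5, 0.1, -0.7]
gripper_width: 0.0007
gripper_force: 0.0
```

```bash
python3 -c "
from h import *
c=snap('wrist','w14.png');s=read_state();print(s['t'],s['position'],s['contact_force'])"
```

```text
57.1 [ 0.46051135 -0.09251292  0.24813303] [-0.57587461  0.49554143  0.9683884 ]
```

View pics/w14.png

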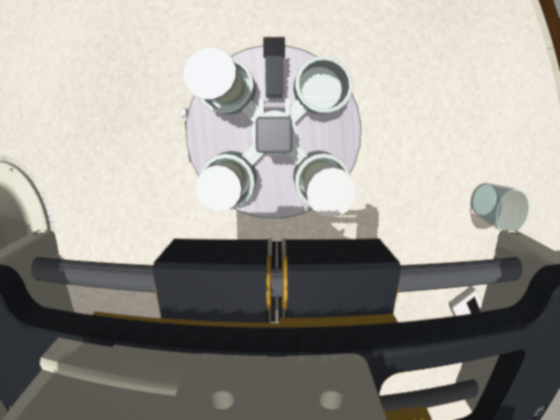

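The carrier is seated with the lever flat (pad at (274,47)) and three jars upright in their cups. The gripper is clear of everything.

```bash
python3 -c "
from h import *
print(sign_off())"
```

```text
the job is handed in; nothing more can be done
None
```

I pressed the three jars tallest to shortest and stood each in a cup, seated the loaded carrier on the ball and pressed the latch right down. I handed it in at about 57 s, and `sign_off()` gave no verdict.

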